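# Pin the optics carrier's locking shaft and latch the hitch pin's loop

### The arm

A 7-joint arm with a two-finger parallel gripper is mounted at the origin on the work surface. World frame = base frame: x ahead of the robot, y to its left, z up, the work surface at z = 0. Lengths are in m, angles in rad, forces in N, time in s.
With the tool pointing down it reaches from about 0.425 to 0.875 m from the base axis. Payload 4.7 kg.
Tool frame: the origin (TCP) lies on the mounting face of the last link; the fingertips stand 182 mm ahead of it and the grasp point (between the pads) lies 164 mm ahead of it; x points along the fingers, y is the direction in which the jaws open and shut, and the axes are right-handed (so a half turn about x gives the same grasp; the last joint's range is limited). The gripper opens to 87 mm and grips with 3 to 60 N. Pads are 19 mm wide; open, the fingers measure 117 mm over their backs; the gripper's body (75 mm by 190 mm) begins 51 mm behind the grasp point.
Start: joints at [1.358, 0.321, -0.07, 1.45, 0.023, 1.371, -0.057], TCP at [0.146, -0.633, 0.405] pointing down, gripper open.
Joint ranges: [-2.86, 2.86], [-0.3, 2.09], [-1.38, 1.24], [0.06, 2.45], [-1.56, 4.7], [0.09, 2.05], [-2.69, 2.69]. Speed limits (rad/s): [2.57, 2.57, 3.14, 3.14, 3.14, 3.14, 3.14].

### API

Orientations are given as a rotation vector (axis times angle).
In Python, from bench import monitor, get_image, ctrl gives the robot as it stands.
- The arm moves only by the shell command python3 -m creep 'ROWS' [FORCE]. ROWS is JSON, a list of rows, each a list of 7 numbers: the shift along the tool's x, y, z in mm, then the turn, a rotation vector about the tool's x, y, z in rad, then the finger opening in mm, from 0 to 87. A call has 1 to 5 rows; each row shifts and turns the commanded pose from where the row before left it, along the tool's axes as they then stand; what a row does not reach is not made up. A row lasts 1/10 s, in which the tool goes at most 50 mm and 8.59 degrees, less where a joint would pass 70% of its speed; a pose out of reach is approached as far as the arm can. A call is refused whole if a number of a shift passes 50 or a number of a turn 0.15, either way. A call with a gripper value outside its range is refused whole. The fingers move at their own pace and stop on an object; FORCE is the grip in N (left out, the last holds). Time passes only in rows, so rows that do not move let the fingers close. It gives the time, the measured TCP pose, the force and the opening at its end, in the units of the state.
- monitor.get_state(): the state, without advancing time (a new reading comes with each control period).
- get_image(name): name is "scene" or "side" or "wrist"; returns a dict with "img" (420x560x3 uint8, red, green, blue), "mtx" (3x3 intrinsics, pixels), "view" (4x4, takes a point from world to camera coordinates). Camera axes: x right, y up, looking along -z (the intrinsics and any distortion apply to the point x, -y, -z); pixel columns grow to the right and rows downward; lengths in m; the calibration is good to about 2 mm. A picture is of the moment at which its call begins. There is no depth.
- ctrl.close_job(): hands the job in, once; it reports no verdict.
The state is a dict: "time": time; "joint_positions": joint angles; "qd": joint speeds; "joint_torque": joint torques, N m; "position": TCP position; "tool_rot": TCP orientation; "ft_force": force on the tool from outside, world axes, zero at the start; "torque": the same for the moment, N m; "grip_width": opening from 0.0 (shut) to 1.0 (fully open).
Only numpy, scipy, OpenCV 4.12 (cv2) and the standard library are available. Lean on these libraries where they do the work, as an engineer would, in place of code of your own. Each camera call takes 0.05 s, during which the arm holds its last target.

### The job

Lock the optics carrier: pick up the steel hitch pin by its handle, gently push it fully home through the cross hole of the upright square shaft, feeling for the shoulder, then let go and swing its sprung loop over the shaft's end and press it down until it snaps beneath the pin's nose. Never force the pin, and leave the other things on the bench alone.

Things in the scene. Friction and masses are not known exactly. Their poses are not given: they have to be found in the camera images.
- hole_ref (a point): Point on the axis of the shaft's cross hole (11.2 mm square, right through along x), 75 mm above the bench, at the middle of the carrier's slot. Push the pin along +x; z is up. The shaft (27 mm deep along x, 24 wide, top end 12 mm above the hole's axis) is clamped anywhere from 14 mm before to 14 mm beyond this point along x; where is NOT measured: feel for it.
- base: Fixed optics base, origin on the bench 75 mm under hole_ref, same axes: black plate 160 x 190 x 12 mm, aluminium carrier 85 x 70 mm (top 37 mm up) with the upright square steel shaft in its slot. On the plate: a black cube (50 mm, with a brass connector to 90 mm up) at x +45, y +98 mm, and a round detector (60 mm wide, 34 mm up) at x -42, y +98 mm.
- pin_grip (a point): Grasp point in the handle of the loose steel hitch pin (0.22 kg), 20 mm above its underside, 9 mm above its axis. x points to the nose, z up. Handle 25 long (x), 14 wide (y, grasped), 33 mm high, top 13 mm above this point; then a head 27 long, 24 wide, 22 high. Its front face, the shoulder, is 40 mm ahead of this point and bears on the shaft when home. The shank is 10 x 10 mm.
- pin_tip (a point): End of the pin's rounded nose (ball of 4 mm radius, tapering out to the shank, so that it leads itself into the hole), on the pin's axis, 32.5 mm ahead of the shoulder; axes as pin_grip. When home it stands 5.5 mm out of the shaft's far face.
- loop_bar (a point): Middle of the loop's cross bar (8 mm thick, 38 long along y), on two 4 mm wire legs at y +-19 mm, 40 mm from the hinge, which runs along y through the pin's axis 5 mm behind the shoulder. A flat thumb tab (22 wide, 4 thick) stands 10 mm out beyond the bar: press there, clear of the nose. Open, the bar is 39 mm above the pin's axis, 12 mm behind the shoulder.
- loop (a joint): Loop angle (rad): 0 standing open ; grows as it swings forward over the shaft's end; 1.745 lying along the pin, bar at the nose. A spring pushes it back to 0 (about 1 N at the bar) unless latched. From about 1.63 it takes 3 to 6 N down on the bar to snap it past the nose; it then stays under the nose at about 1.82 (stop at 2.05). If the pin is well short of home, the bar lands on the shaft.
- dowel: Plain steel dowel, 12 mm thick, 75 mm long, lying: a bystander without head or loop.
- lens_tube: Black standing lens tube, 33 mm wide, 45 mm high: a bystander.
- hex_key_a: L-shaped hex key, 110 mm: a bystander.
- hex_key_b: L-shaped hex key, 80 mm: a bystander.
- slot_clamp: Aluminium slotted clamp, 70 x 24 x 14 mm: a bystander.
- screwdriver: Screwdriver, 190 mm, lying: a bystander.
- screw_tray: Grey divided tray, 90 x 120 x 30 mm: a bystander.
Things that resemble listed ones, but are neither listed nor needed, are in the scene too. Leave any pink look-alike of the part that bears pin_grip alone. There is more than one size of the base; the one meant has the size given above.

How it is judged:
By the outcome, as a careful person would: the job done as asked, in the order asked, and still so for the second after the job is handed in, with the robot touching nothing.
It also fails if it takes over 64 s, if anything falls off the work surface, if the arm or the gripper's body presses on something with over 40 N, if the wrist force passes 120 N, or if a joint passes its speed limit or range.

## Working session

There is one attempt and no reset: what is moved stays moved. The work goes in short steps, Python scripts to look and compute and a shell command to move; the robot and the scene stay as the last step left them, time stands still between calls to the robot, and variables do not carry over. Pictures are saved under pics/ and viewed, and the job is handed in when it is done.

```bash
ls; mkdir -p pics
python3 - <<'E'
from bench import monitor, get_image, ctrl
import cv2,numpy as np,pickle
s=monitor.get_state()
for k,v in s.items(): print(k,np.round(v,4))
for n in ["scene","side","wrist"]:
    d=get_image(n); pickle.dump(d,open(f'pics/{n}0.pkl','wb')); cv2.imwrite(f'pics/{n}0.png',d['img'][:,:,::-1]); print(n,d['mtx'],np.round(d['view'],3),[k for k in d])
E
```

```text
pics
time 0.0
joint_positions [ 1.3581  0.3218 -0.0701  1.4517  0.0226  1.3707 -0.0569]
qd [-0.0008 -0.0003  0.0004 -0.0007 -0.0027  0.0013  0.0012]
joint_torque [-7.00000e-04 -4.91292e+01 -4.04000e-01 -3.12530e+01 -6.40000e-02
  4.37000e-02  2.00000e-04]
position [ 0.1461 -0.6332  0.4037]
tool_rot [ 2.1018  0.2414 -2.1025]
ft_force [ 0.1022 -0.1311  1.0704]
torque [-0.0277 -0.0329  0.0326]
grip_width 1.0
scene [[386.20634005   0.         279.37941033]
 [  0.         386.20634005 209.26428313]
 [  0.           0.           1.        ]] [[ 0.8    0.6   -0.016 -0.403]
 [-0.347  0.484  0.804  0.145]
 [ 0.49  -0.637  0.595 -1.576]
 [ 0.     0.     0.     1.   ]] ['img', 'mtx', 'view']
side [[477.00648794   0.         283.57781993]
 [  0.         477.00648794 208.44443729]
 [  0.           0.           1.        ]] [[-0.995 -0.1   -0.02   0.525]
 [ 0.03  -0.478  0.878 -0.115]
 [-0.098  0.872  0.479 -1.317]
 [ 0.     0.     0.     1.   ]] ['img', 'mtx', 'view']
wrist [[372.62093111   0.         277.021241  ]
 [  0.         372.62093111 207.2638819 ]
 [  0.           0.           1.        ]] [[ 0.225 -0.974 -0.001 -0.649]
 [ 0.928  0.215 -0.305  0.038]
 [ 0.297  0.067  0.952 -0.393]
 [ 0.     0.     0.     1.   ]] ['img', 'mtx', 'view']
```

View pics/scene0.png

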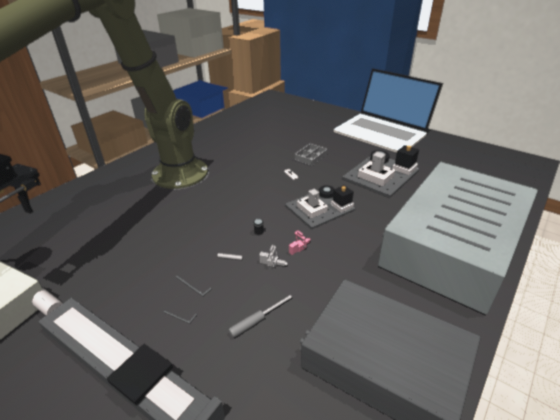

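View pics/side0.png

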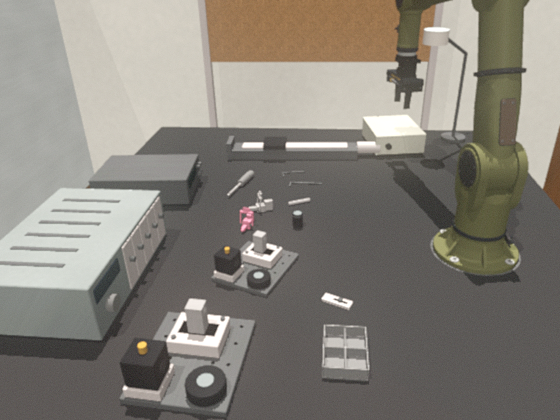

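View pics/wrist0.png

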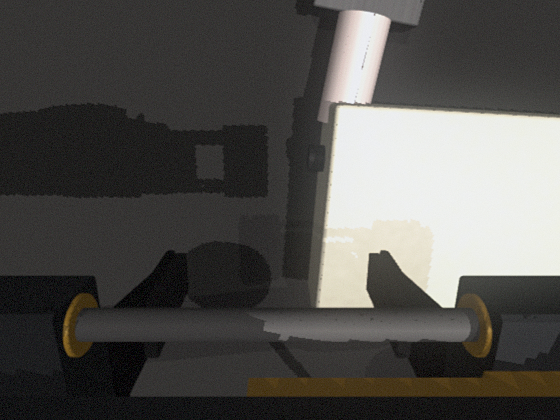

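The scene picture shows two bases, at about (320,202) and (382,170). A steel pin with a loop is at (272,258) and its pink copy at (300,242). The side picture shows the bases at (256,262) and (190,355), and the steel pin at (262,205). I'll enlarge these.

```bash
cat > h.py <<'E'
import numpy as np,pickle,cv2
def load(n): return pickle.load(open(f'pics/{n}.pkl','rb'))
def grab(n,tag):
    from bench import get_image
    d=get_image(n); pickle.dump(d,open(f'pics/{tag}.pkl','wb')); cv2.imwrite(f'pics/{tag}.png',d['img'][:,:,::-1]); return d
def ray(d,u,v):
    K=d['mtx'];V=np.array(d['view']);R=V[:3,:3];t=V[:3,3]
    c=np.linalg.solve(K,[u,v,1.]);c=np.array([c[0],-c[1],-c[2]])
    return -R.T@t, R.T@c/np.linalg.norm(c)
def onz(d,u,v,z):
    o,r=ray(d,u,v);return o+r*(z-o[2])/r[2]
def proj(d,p):
    V=np.array(d['view']);c=V[:3,:3]@np.asarray(p,float)+V[:3,3];q=d['mtx']@np.array([c[0],-c[1],-c[2]]);return q[:2]/q[2]
def tri(obs):
    A=np.zeros((3,3));b=np.zeros(3);L=[]
    for d,u,v in obs:
        o,r=ray(d,u,v);P=np.eye(3)-np.outer(r,r);A+=P;b+=P@o;L.append((o,P))
    x=np.linalg.solve(A,b);return x,[np.linalg.norm(P@(x-o)) for o,P in L]
def crop(tag,x0,y0,x1,y1,s,out):
    im=cv2.imread(f'pics/{tag}.png')[y0:y1,x0:x1];cv2.imwrite(f'pics/{out}.png',cv2.resize(im,None,fx=s,fy=s,interpolation=cv2.INTER_CUBIC))
E
python3 -c "
from h import *
crop('scene0',240,130,430,280,4,'c1');crop('side0',200,170,340,300,5,'c2')"
```

```text
(no output)
```

View pics/c1.png

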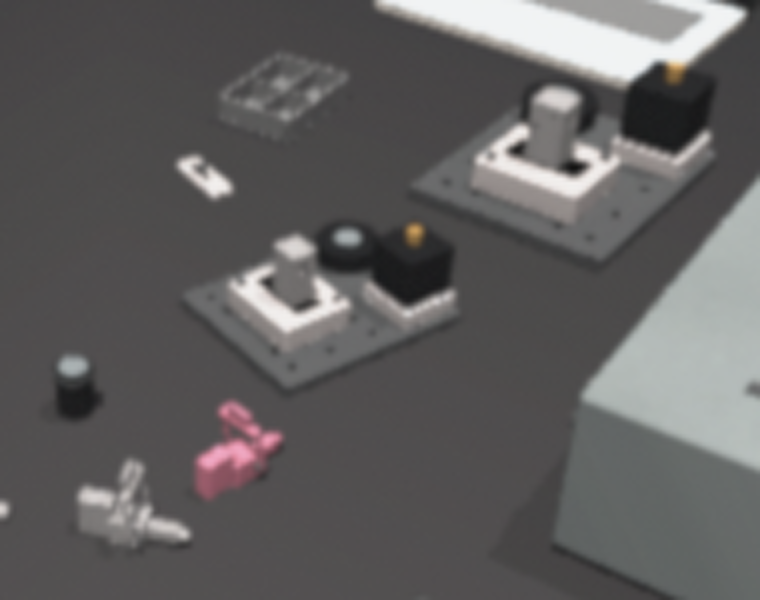

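View pics/c2.png

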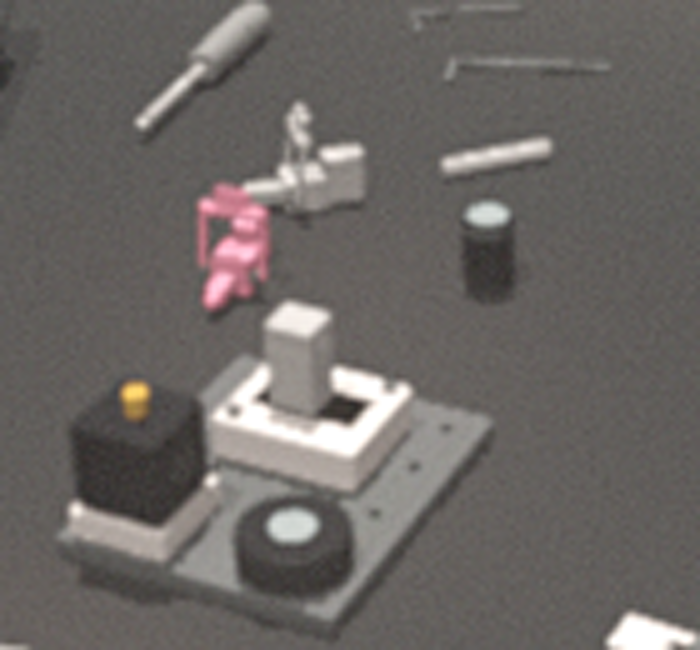

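```bash
python3 -c "
from h import *
d=load('scene0');s=load('side0');N=np.linalg.norm
A=[onz(d,240+u/4,130+v/4,.012)for u,v in[(183,295),(290,388),(458,313)]]
print('near scene',np.round(A,3),N(A[0]-A[1]),N(A[1]-A[2]))
A=[onz(s,200+u/5,170+v/5,.012)for u,v in[(245,356),(492,422),(332,620),(62,535)]]
print('near side',np.round(A,3),[N(A[i]-A[(i+1)%4]) for i in range(4)])
A=[onz(d,240+u/4,130+v/4,.012)for u,v in[(412,186),(598,262),(715,152)]]
print('far scene',np.round(A,3),N(A[0]-A[1]),N(A[1]-A[2]))
# pin
for n,a,b in [('handle top-left',(105,490),(343,150))]:
  print(tri([(d,240+a[0]/4,130+a[1]/4),(s,200+b[0]/5,170+b[1]/5)]))
for n,a,b in [('nose',(185,535),(248,190)),('barend',(130,465),(299,110)),('pink nose',(278,438),(210,300)),('shaft top ctr',(294,243),(297,316)),('brass',(414,230),(135,387)),('det',(347,238),(293,526))]:
  x,e=tri([(d,240+a[0]/4,130+a[1]/4),(s,200+b[0]/5,170+b[1]/5)]);print(n,np.round(x,4),np.round(e,4))
"
```

```text
near scene [[0.482 0.067 0.012]
 [0.631 0.012 0.012]
 [0.693 0.184 0.012]] 0.1580993969127052 0.1832895864117878
near side [[0.625 0.016 0.012]
 [0.48  0.072 0.012]
 [0.544 0.247 0.012]
 [0.691 0.189 0.012]] [np.float64(0.15583986482867088), np.float64(0.18580474743603298), np.float64(0.15696609822136284), np.float64(0.18568351134887254)]
far scene [[0.557 0.346 0.012]
 [0.759 0.328 0.012]
 [0.773 0.579 0.012]] 0.20278892124861958 0.25121632278870876
(array([ 0.59714513, -0.19214394,  0.03553028]), [np.float64(0.00256979802224192), np.float64(0.002569798022241933)])
nose [ 0.6581 -0.1768  0.0125] [0.0032 0.0032]
barend [ 0.6208 -0.1871  0.0674] [0.0003 0.0003]
pink nose [ 0.6564 -0.045   0.0112] [0.0001 0.0001]
shaft top ctr [0.5792 0.0946 0.0896] [0.0011 0.0011]
brass [0.6508 0.1693 0.0904] [0.0001 0.0001]
det [0.569  0.2015 0.0333] [0.0002 0.0002]
```

The base nearer the robot measures about 157 x 186 mm (the far one about 203 x 251), so the near one is meant. The steel pin is the uncoloured one with a loop, at scene (272,258). Next I work out the tool axes and the move that puts the wrist camera over the pin.

```bash
cat >> h.py <<'E'
from scipy.spatial.transform import Rotation as Ro
def toolR(s): return Ro.from_rotvec(s['tool_rot']).as_matrix()
def st():
    from bench import monitor
    s=monitor.get_state();R=toolR(s);p=np.array(s['position']);g=p+R[:,0]*.164
    print('t %.2f'%s['time'],'grasp',np.round(g*1000,1),'z-yaw %.2f'%np.degrees(np.arctan2(R[1,2],R[0,2])),'down',np.round(R[:,0],4),'F',np.round(s['ft_force'],2),'grip %.3f'%s['grip_width']);return s,R,g
def plan(target,yawdeg,zdown=True):
    s,R,g=st()
    y=np.radians(yawdeg);X=np.array([0,0,-1.]);Z=np.array([np.cos(y),np.sin(y),0]);Y=np.cross(Z,X)
    Rt=np.stack([X,Y,Z],1);rv=Ro.from_matrix(R.T@Rt).as_rotvec()
    pt=np.array(target)-X*.164;p=np.array(s['position'])
    print('TCP shift in tool now (mm)',np.round(R.T@(pt-p)*1000,2),'in target axes',np.round(Rt.T@(pt-p)*1000,2),'turn',np.round(rv,4))
E
python3 -c "
from h import *
s,R,g=st();print(np.round(R,3))
d=load('wrist0');V=d['view'];c=-V[:3,:3].T@V[:3,3];print('cam in tool',R.T@(c-np.array(s['position'])),'cam axes in tool',np.round(R.T@V[:3,:3].T,3))
plan([.615,-.187,.20],14)
"
```

```text
t 0.15 grasp [ 146.  -633.   239.9] z-yaw -167.01 down [-4.0e-04  1.4e-03 -1.0e+00] F [ 0.46 -0.45  0.45] grip 0.999
[[-0.     0.225 -0.974]
 [ 0.001 -0.974 -0.225]
 [-1.    -0.001  0.   ]]
cam in tool [ 0.01899164 -0.00057842 -0.08329169] cam axes in tool [[-0.     0.304 -0.953]
 [ 1.    -0.    -0.   ]
 [-0.    -0.953 -0.304]]
t 0.15 grasp [ 146.  -633.   239.9] z-yaw -167.01 down [-4.0e-04  1.4e-03 -1.0e+00] F [ 0.46 -0.45  0.45] grip 0.999
TCP shift in tool now (mm) [  40.32 -329.31 -557.24] in target axes [ 39.9  319.52 562.94] turn [ 3.124e+00  2.300e-03 -2.000e-04]
```

```bash
python3 -m creep '[[0,-13,-22,0,0,0,87],[0,-25,-43,0,0,0,87],[0,-25,-43,0,0,0,87],[0,-25,-43,0,0,0,87],[0,-25,-43,0,0,0,87]]'; python3 -m creep '[[0,-25,-43,0,0,0,87],[0,-25,-43,0,0,0,87],[0,-25,-43,0,0,0,87],[0,-25,-43,0,0,0,87],[0,-25,-43,0,0,0,87]]'; python3 -m creep '[[0,-25,-43,0,0,0,87],[0,-25,-43,0,0,0,87],[0,-16,-19,0,0,0,87],[0,0,0,0,0,0,87],[0,0,0,0,0,0,87]]'
python3 -c "
from h import *
plan([.615,-.187,.24],-166)
grab('wrist','w1')"
```

```text
time: 0.65
position: [0.3109, -0.478, 0.4045]
tool_rot: [2.101, 0.239, -2.102]
ft_force: [0.5, 0.1, -0.1]
grip_width: 0.997
time: 1.15
position: [0.4922, -0.3079, 0.4047]
tool_rot: [2.101, 0.239, -2.102]
ft_force: [0.0, -0.8, -0.0]
grip_width: 0.998
time: 1.65
position: [0.5787, -0.2212, 0.4042]
tool_rot: [2.099, 0.241, -2.102]
ft_force: [-0.5, -0.2, -0.3]
grip_width: 0.999
t 1.65 grasp [ 578.5 -221.2  240.2] z-yaw -166.93 down [-1.2e-03 -2.0e-04 -1.0e+00] F [-0.53 -0.22 -0.26] grip 0.999
TCP shift in tool now (mm) [  0.17 -25.11 -43.11] in target axes [  0.22 -24.41 -43.51] turn [-0.0162  0.0012  0.0001]
```

View pics/w1.png

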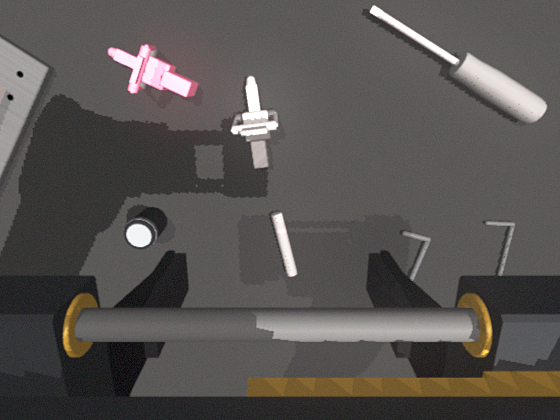

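The wrist picture shows the steel pin with its nose at (251,78), its loop at (255,125) and the rear of its handle at (261,165). The pink look-alike is at (150,72) and the dowel at (284,243). The pin with these colours and a loop is the one meant, and I'll confirm that in an enlarged crop.

```bash
python3 -c "
from h import *
crop('w1',205,60,305,180,6,'w1c')
d=load('w1');im=d['img'][60:180,215:290].astype(int)
"
```

```text
(no output)
```

View pics/w1c.png

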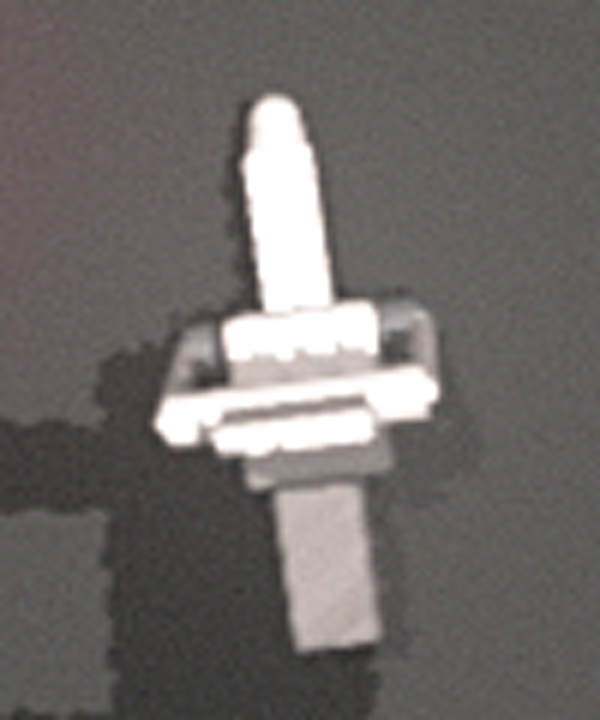

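```bash
python3 -c "
from h import *
d=load('w1');f=lambda u,v,z:onz(d,205+u/6,60+v/6,z)*1000
P=[f(297,650,.033),f(380,640,.033),f(275,490,.033),f(362,486,.033)]
rear=(P[0]+P[1])/2;fr=(P[2]+P[3])/2;n=f(272,97,.013)
print(np.round(P,1),'w',np.linalg.norm(P[0]-P[1]),np.linalg.norm(P[2]-P[3]),'len',np.linalg.norm(rear-fr))
for a,b in((rear,n),(rear,fr)):
  print(np.degrees(np.arctan2(*(b-a)[1::-1])),np.linalg.norm((b-a)[:2]))
print('rear',rear,'front',fr,'nose',n)
"
```

```text
[[ 582.9 -197.7   33. ]
 [ 587.5 -210.2   33. ]
 [ 607.1 -189.    33. ]
 [ 610.8 -202.1   33. ]] w 13.398576419946094 13.645943401528935 len 25.121107350285975
20.044601181103705 83.91208703643746
19.505744141684087 25.121107350285975
rear [ 585.24506376 -203.94552693   33.        ] front [ 608.92442104 -195.55755499   33.        ] nose [ 664.07426799 -175.18453059   13.        ]
```

Handle top measures 25.1 x 13.5 mm and rear-to-nose 83.9 mm, which matches the description. The pin's yaw is 19.8°.

```bash
python3 -c "
from h import *
plan([.5963,-.1999,.02],-160.2)"
```

```text
t 1.70 grasp [ 577.9 -222.7  240.3] z-yaw -167.07 down [-1.3e-03 -8.0e-04 -1.0e+00] F [-0.16 -0.53  0.46] grip 0.997
TCP shift in tool now (mm) [220.25 -18.15 -23.16] in target axes [220.29 -15.18 -24.83] turn [-0.1199  0.0015 -0.0004]
```

```bash
python3 -m creep '[[0,0,0,-0.12,0.0015,0,70],[20,-7,-12,0,0,0,70],[30,-8,-12,0,0,0,70],[40,0,0,0,0,0,70],[40,0,0,0,0,0,70]]'; python3 -m creep '[[30,0,0,0,0,0,70],[0,0,0,0,0,0,70]]'; python3 -c "
from h import *
plan([.5963,-.1999,.02],-160.2)
grab('wrist','w2');crop('w2',140,20,420,330,2.4,'w2c')"
```

```text
time: 2.2
position: [0.5955, -0.2011, 0.274]
tool_rot: [2.036, 0.352, -2.032]
ft_force: [0.8, -0.3, -0.4]
grip_width: 0.806
time: 2.4
position: [0.5931, -0.2011, 0.2398]
tool_rot: [2.029, 0.357, -2.044]
ft_force: [-1.0, -1.3, -1.1]
grip_width: 0.802
t 2.40 grasp [ 591.7 -200.7   75.8] z-yaw -160.31 down [-0.0081  0.0025 -1.    ] F [-0.96 -1.31 -1.1 ] grip 0.802
TCP shift in tool now (mm) [55.73  0.21 -3.84] in target axes [55.76 -0.06 -3.47] turn [-0.002   0.0068  0.0051]
```

View pics/w2.png

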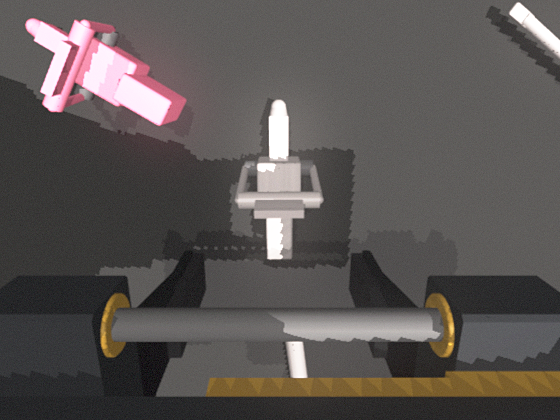

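```bash
python3 -m creep '[[20,0,-2,-0.002,0.006,0.005,60],[20,0,-2,0,0,0,50],[15,0,0,0,0,0,50],[0,0,0,0,0,0,50],[0,0,0,0,0,0,50]]'; python3 -c "
from h import *
plan([.5963,-.1999,.02],-160.2)
grab('wrist','w3')"
```

```text
time: 2.95
position: [0.6008, -0.1986, 0.191]
tool_rot: [2.04, 0.352, -2.021]
ft_force: [0.0, -0.0, 0.1]
grip_width: 0.583
t 2.95 grasp [ 602.4 -199.1   27.1] z-yaw -160.05 down [ 0.0101 -0.003  -0.9999] F [ 0.01 -0.05  0.09] grip 0.583
TCP shift in tool now (mm) [ 7.  -0.3  4.7] in target axes [ 7.04 -0.24  4.64] turn [ 0.0025 -0.0084 -0.0063]
```

View pics/w3.png

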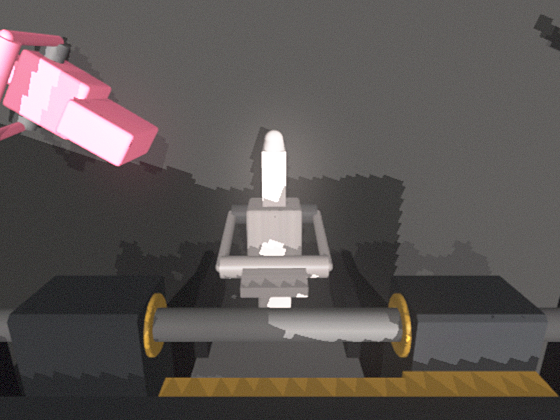

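```bash
python3 -m creep '[[3,0,2.5,0.002,-0.008,-0.006,50],[4,0,2,0,0,0,50],[0,0,0,0,0,0,50],[0,0,0,0,0,0,50]]'; python3 -c "
from h import *
plan([.5963,-.1999,.02],-160.2)"
```

```text
time: 3.4
position: [0.5961, -0.1996, 0.1828]
tool_rot: [2.032, 0.357, -2.034]
ft_force: [0.2, -0.8, 0.2]
grip_width: 0.574
t 3.40 grasp [ 595.9 -199.5   18.8] z-yaw -160.13 down [-1.e-03  6.e-04 -1.e+00] F [ 0.16 -0.76  0.2 ] grip 0.574
TCP shift in tool now (mm) [-1.24  0.4  -0.09] in target axes [-1.24  0.4  -0.1 ] turn [0.0011 0.0008 0.0009]
```

```bash
python3 -m creep '[[-1.2,0.4,0,0,0,0,40],[0,0,0,0,0,0,25],[0,0,0,0,0,0,10],[0,0,0,0,0,0,5],[0,0,0,0,0,0,5]]' 35;python3 -m creep '[[0,0,0,0,0,0,5],[0,0,0,0,0,0,5],[0,0,0,0,0,0,5]]'; python3 -c "
from h import *
st();grab('wrist','w4')"
```

```text
time: 3.9
position: [0.5963, -0.1998, 0.1839]
tool_rot: [2.032, 0.357, -2.034]
ft_force: [0.1, 0.4, 0.8]
grip_width: 0.204
time: 4.2
position: [0.5963, -0.1999, 0.1839]
tool_rot: [2.032, 0.357, -2.034]
ft_force: [0.2, -0.8, -1.4]
grip_width: 0.157
t 4.20 grasp [ 596.2 -199.8   19.9] z-yaw -160.13 down [-9.e-04  6.e-04 -1.e+00] F [ 0.2  -0.82 -1.39] grip 0.157
```

View pics/w4.png

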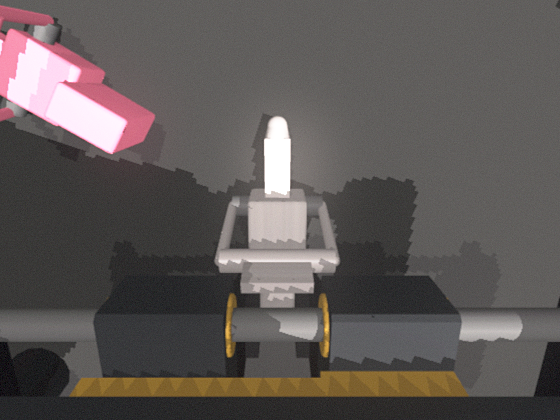

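Gripped at 13.7 mm. I lift straight up next.

```bash
python3 -m creep '[[-10,0,0,0,0,0,5],[-30,0,0,0,0,0,5],[-40,0,0,0,0,0,5],[-40,0,0,0,0,0,5],[-40,0,0,0,0,0,5]]';python3 -m creep '[[-20,0,0,0,0,0,5],[0,0,0,0,0,0,5]]'; python3 -c "
from h import *
s,_,_=st();print(np.round(s['joint_positions'],2));plan([.480,.130,.20],159.3);
grab('wrist','w5')"
```

```text
time: 4.75
position: [0.596, -0.1998, 0.3458]
tool_rot: [2.032, 0.357, -2.034]
ft_force: [1.1, -0.6, -1.4]
grip_width: 0.16
time: 4.95
position: [0.5974, -0.1998, 0.3684]
tool_rot: [2.037, 0.353, -2.026]
ft_force: [0.8, 0.6, -2.7]
grip_width: 0.159
t 4.95 grasp [ 598.3 -200.2  204.4] z-yaw -160.12 down [ 0.0059 -0.002  -1.    ] F [ 0.83  0.56 -2.69] grip 0.159
[ 0.66  0.33 -0.47  1.54  0.16  1.3  -1.06]
t 4.95 grasp [ 598.3 -200.2  204.4] z-yaw -160.12 down [ 0.0059 -0.002  -1.    ] F [ 0.83  0.56 -2.69] grip 0.159
TCP shift in tool now (mm) [   3.06 -350.1    -1.74] in target axes [   4.41 -267.06  226.37] turn [ 0.7082 -0.006  -0.002 ]
```

View pics/w5.png

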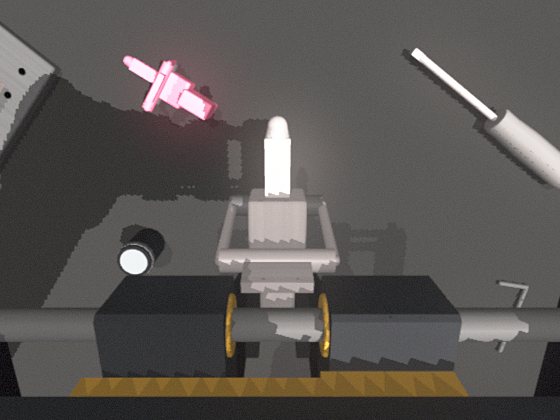

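```bash
python3 -m creep '[[0,-30,0,0,0,0,5],[0,-45,0,0,0,0,5],[0,-45,0,0,0,0,5],[0,-45,0,0,0,0,5],[0,-45,0,0,0,0,5]]';python3 -m creep '[[0,-45,0,0,0,0,5],[0,-45,0,0.05,0,0,5],[0,-20,0,0.11,0,0,5],[0,-20,0,0.14,0,0,5],[0,0,0,0.14,0,0,5]]';python3 -m creep '[[0,0,0,0.14,0,0,5],[0,0,0,0.12,0,0,5],[0,0,0,0,0,0,5],[0,0,0,0,0,0,5]]'; python3 -c "
from h import *
s,_,_=st();print(np.round(s['joint_positions'],2));plan([.480,.130,.20],159.3);
grab('wrist','w6')"
```

```text
time: 5.5
position: [0.5234, -0.0011, 0.3617]
tool_rot: [2.029, 0.358, -2.039]
ft_force: [1.5, 0.4, -1.4]
grip_width: 0.156
time: 6.0
position: [0.483, 0.1241, 0.3622]
tool_rot: [-2.168, 0.1, 2.178]
ft_force: [0.2, 0.0, -2.1]
grip_width: 0.153
time: 6.4
position: [0.4844, 0.1207, 0.3628]
tool_rot: [-2.027, 0.36, 2.035]
ft_force: [-0.2, 0.0, -2.7]
grip_width: 0.156
t 6.40 grasp [483.8 120.8 198.8] z-yaw 159.93 down [-3.5e-03  5.0e-04 -1.0e+00] F [-0.16  0.02 -2.71] grip 0.156
[ 0.37  0.06 -0.68  1.85  0.04  1.24 -2.25]
t 6.40 grasp [483.8 120.8 198.8] z-yaw 159.93 down [-3.5e-03  5.0e-04 -1.0e+00] F [-0.16  0.02 -2.71] grip 0.156
TCP shift in tool now (mm) [-1.19 -7.21  7.34] in target axes [-1.21 -7.13  7.41] turn [ 0.0109  0.0035 -0.0008]
```

View pics/w6.png

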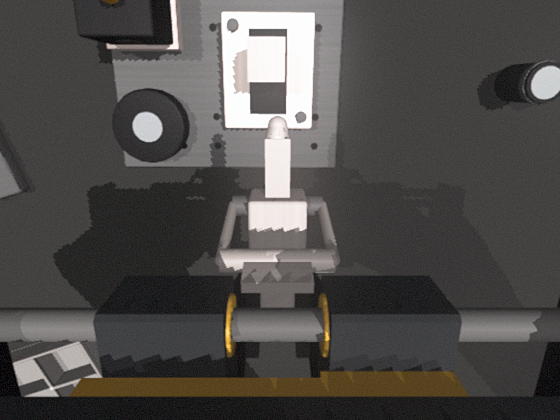

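The base is in view. The carrier is at (222-314, 12-130), the shaft top at about (265,58) and the detector disc at (148,127).

```bash
python3 -c "
from h import *
crop('w6',100,0,360,180,3,'w6c')"
```

```text
(no output)
```

View pics/w6c.png

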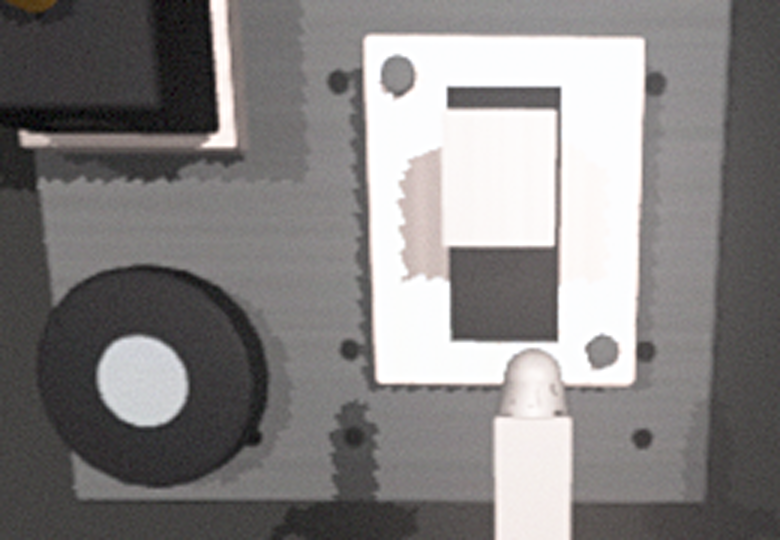

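```bash
python3 -c "
from h import *
d=load('w6');f=lambda u,v,z:onz(d,100+u/3,v/3,z)*1000
N=np.linalg.norm
def quad(n,c,z):
  P=np.array([f(u,v,z) for u,v in c]);TL,TR,BR,BL=P
  ax=(TL+TR-BR-BL);ay=(TL+BL-TR-BR)
  print(n,'ctr',np.round(P.mean(0),1),'lenx',N((TL-BL)),N(TR-BR),'leny',N(TL-TR),N(BL-BR),'yaw x %.2f y-90 %.2f'%(np.degrees(np.arctan2(ax[1],ax[0])),np.degrees(np.arctan2(ay[1],ay[0]))-90));return P.mean(0)
c=quad('carrier',[(364,35),(645,38),(635,384),(377,384)],.037)
quad('slot',[(447,87),(560,87),(558,341),(450,341)],.037)
s=quad('shaft',[(442,108),(556,110),(555,246),(441,245)],.087)
y=np.radians(-20.5);R=np.array([[np.cos(y),-np.sin(y)],[np.sin(y),np.cos(y)]])
print('shaft-carrier in base',R.T@(s-c)[:2])
print('det',f(143,381,.034), 'hole from det',f(143,381,.034)[:2]-R@[-42,98])
V=d['view'];print('cam',-V[:3,:3].T@V[:3,3])
s,_,_=st()
# pin tip in image vs expected
for u,v in[(533,350),(495,418),(571,418)]: print(f(u,v,.19),)
"
```

```text
carrier ctr [574.4  94.4  37. ] lenx 84.56737778722042 83.92457318502785 leny 69.27551807080046 69.58610853732034 yaw x -20.21 y-90 -20.33
slot ctr [574.5  94.8  37. ] lenx 61.63947456593682 61.64315333013774 leny 28.211048528260243 28.794028167877237 yaw x -20.37 y-90 -20.06
shaft ctr [580.4  92.7  87. ] lenx 27.28508452070937 27.095384089138065 leny 23.95120081816554 24.802909679639484 yaw x -21.03 y-90 -20.75
shaft-carrier in base [6.26691419 0.42708572]
det [569.20067743 201.64051036  34.        ] hole from det [574.22058601  95.1379258 ]
cam [0.56241636 0.09212838 0.34363099]
t 6.45 grasp [484.1 120.8 199.1] z-yaw 159.91 down [-2.9e-03  5.0e-04 -1.0e+00] F [-0.01 -0.04 -1.47] grip 0.158
[551.55335487  95.62297522 190.        ]
[544.84116783 103.58627751 190.        ]
[541.28415327  93.84952275 190.        ]
```

```bash
python3 -c "
from h import *
plan([.4856,.1275,.084],159.6)"
python3 -m creep '[[0,-3.5,2,0.003,0.003,-0.0006,5],[0,-3.5,2,0,0,0,5],[30,0,0,0,0,0,5],[40,0,0,0,0,0,5],[30,0,0,0,0,0,5]]'
python3 -m creep '[[14,0,0,0,0,0,5],[0,0,0,0,0,0,5],[0,0,0,0,0,0,5]]'
python3 -c "
from h import *
plan([.4856,.1275,.084],159.6)
grab('wrist','w7')
crop('w7',180,0,380,150,4,'w7c')"
```

```text
t 6.45 grasp [484.1 120.8 199.1] z-yaw 159.91 down [-2.9e-03  5.0e-04 -1.0e+00] F [-0.01 -0.04 -1.47] grip 0.158
TCP shift in tool now (mm) [115.14  -6.75   1.  ] in target axes [115.14  -6.68   1.37] turn [ 0.0054  0.0029 -0.0005]
time: 6.95
position: [0.4833, 0.1292, 0.2627]
tool_rot: [-2.03, 0.364, 2.026]
ft_force: [-0.7, 0.4, -2.6]
grip_width: 0.157
time: 7.25
position: [0.4845, 0.1294, 0.2514]
tool_rot: [-2.031, 0.363, 2.023]
ft_force: [0.6, -0.0, -2.9]
grip_width: 0.16
t 7.25 grasp [485.2 129.5  87.4] z-yaw 159.62 down [ 3.8e-03  7.0e-04 -1.0e+00] F [ 0.63 -0.02 -2.87] grip 0.160
TCP shift in tool now (mm) [ 3.4   1.39 -1.63] in target axes [ 3.39  1.38 -1.64] turn [ 0.0003 -0.0033  0.002 ]
```

View pics/w7.png

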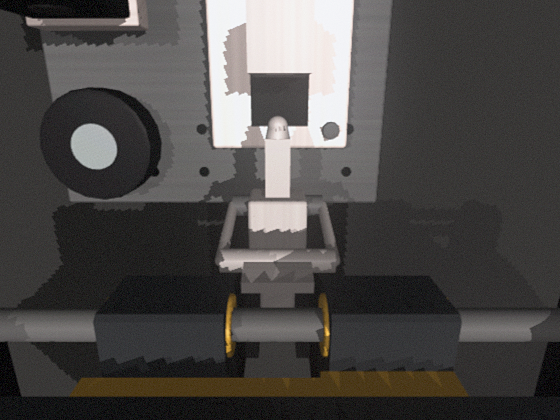

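View pics/w7c.png

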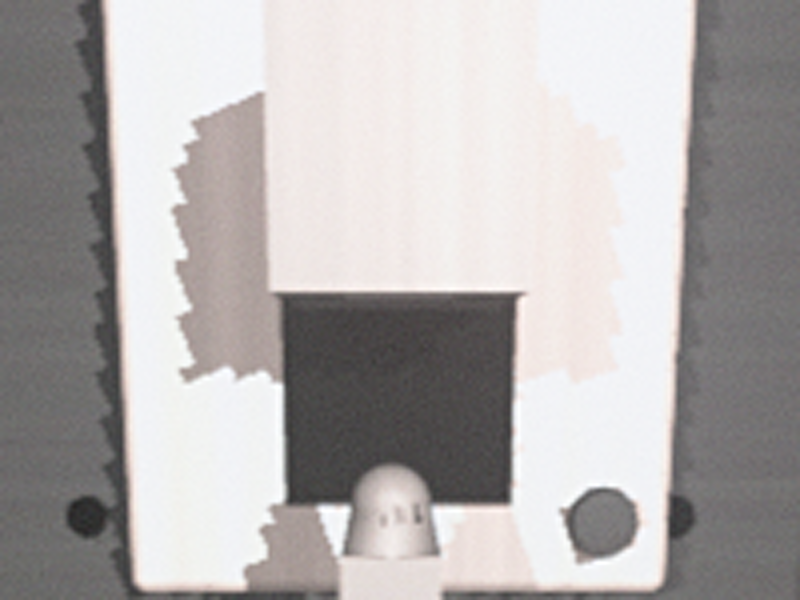

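```bash
cat > lat.py <<'E'
from h import *
y=np.radians(-20.4);R=np.array([[np.cos(y),-np.sin(y)],[np.sin(y),np.cos(y)]]);H=np.array([574.4,94.5])
def b(d,u,v,z):
    p=onz(d,u,v,z)*1000; return np.round(np.r_[R.T@(p[:2]-H),p[2]],2)
E
python3 -c "
from lat import *
d=load('w7');f=lambda u,v,z:b(d,180+u/4,v/4,z)
print('shaft front top corners',f(268,292,.087),f(525,292,.087))
print('front base slot',f(285,505,.037),f(512,505,.037))
print('carrier front',f(135,590,.037),f(665,590,.037))
zt=.0874-.009
print('shank edges',f(340,560,zt+.005),f(441,560,zt+.005),'tip',f(391,463,zt+.002))
"
```

```text
shaft front top corners [-7.34 12.66 87.  ] [ -7.32 -11.01  87.  ]
front base slot [-31.19  14.95  37.  ] [-31.17 -14.31  37.  ]
carrier front [-42.14  34.85  37.  ] [-42.09 -34.64  37.  ]
shank edges [-32.28   6.37  83.4 ] [-32.28  -3.67  83.4 ] tip [-23.09   1.31  80.4 ]
```

```bash
python3 -m creep '[[3.4,0.7,0,0,-0.003,0.002,5],[0,0,0,0,0,0,5],[0,0,0,0,0,0,5]]'
python3 -c "
from h import *
plan([.4856,.1275,.084],159.6)
grab('wrist','w8')
grab('side','s8')
crop('w8',180,0,380,150,4,'w8c');crop('s8',190,190,330,310,5,'s8c')"
```

```text
time: 7.6
position: [0.4839, 0.1282, 0.2474]
tool_rot: [-2.028, 0.366, 2.028]
ft_force: [-0.4, -0.3, -2.4]
grip_width: 0.157
t 7.60 grasp [483.8 128.1  83.4] z-yaw 159.58 down [-3.e-04 -8.e-04 -1.e+00] F [-0.36 -0.25 -2.43] grip 0.157
TCP shift in tool now (mm) [-0.6   0.05 -1.88] in target axes [-0.6   0.05 -1.88] turn [-0.0004  0.     -0.0009]
```

View pics/w8c.png

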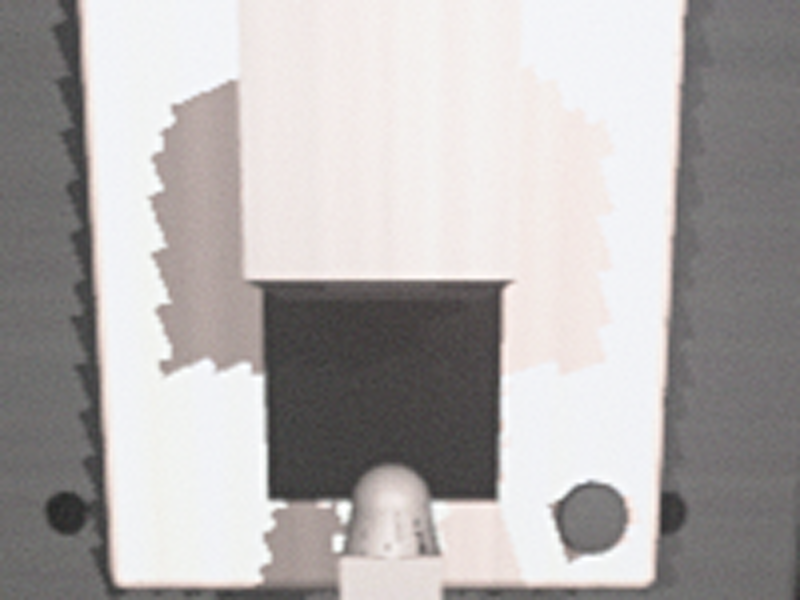

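View pics/s8c.png

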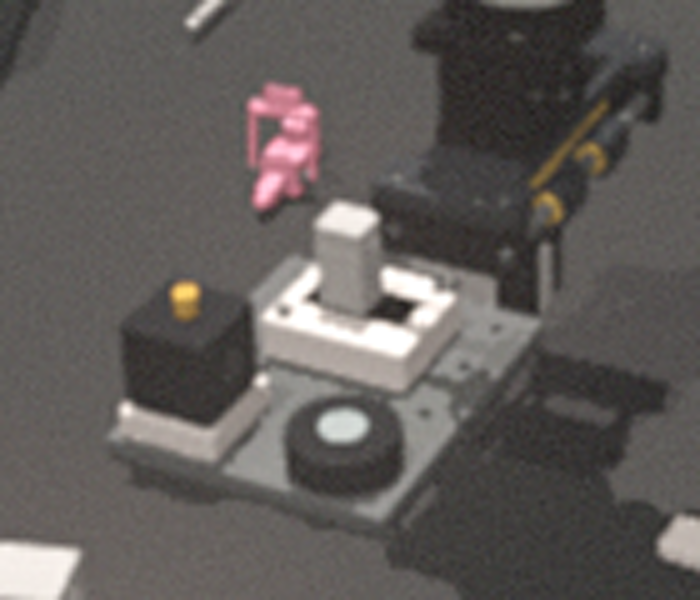

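```bash
python3 -c "
from lat import *
d=load('w8');f=lambda u,v,z:b(d,180+u/4,v/4,z)
print('shaft front top corners',f(245,280,.087),f(512,280,.087))
print('shaft back-ish edges',f(239,40,.087))
print('carrier front',f(112,585,.037),f(655,585,.037))
zt=.0834-.009
print('shank edges',f(340,560,zt+.005),f(441,560,zt+.005),'tip',f(391,463,zt+.002))
"
```

```text
shaft front top corners [-7.27 12.53 87.  ] [ -7.27 -11.28  87.  ]
shaft back-ish edges [11.95 12.48 87.  ]
carrier front [-41.79  35.1   37.  ] [-41.81 -34.52  37.  ]
shank edges [-33.05   4.54  79.4 ] [-33.06  -5.49  79.4 ] tip [-23.88  -0.53  76.4 ]
```

```bash
python3 -m creep '[[-0.6,-1.1,-4,0,0,0,5],[0,0,-4,0,0,0,5],[0,0,-2,0,0,0,5],[0,0,0,0,0,0,5],[0,0,0,0,0,0,5]]'
python3 -c "
from lat import *
s,_,g=st();plan([.4856,.1275,.084],159.6)
print(R.T@(g[:2]*1000-H))
d=grab('wrist','w9')
crop('w9',180,0,380,150,4,'w9c')"
```

```text
time: 8.2
position: [0.4934, 0.1258, 0.2473]
tool_rot: [-2.026, 0.366, 2.029]
ft_force: [-0.7, -0.1, -2.3]
grip_width: 0.16
t 8.20 grasp [493.1 125.7  83.3] z-yaw 159.59 down [-1.7e-03 -6.0e-04 -1.0e+00] F [-0.66 -0.07 -2.33] grip 0.160
t 8.20 grasp [493.1 125.7  83.3] z-yaw 159.59 down [-1.7e-03 -6.0e-04 -1.0e+00] F [-0.66 -0.07 -2.33] grip 0.160
TCP shift in tool now (mm) [-0.68  1.11  7.9 ] in target axes [-0.69  1.11  7.9 ] turn [-0.0002  0.0014 -0.0012]
[-87.06812736   0.89624842]
```

View pics/w9c.png

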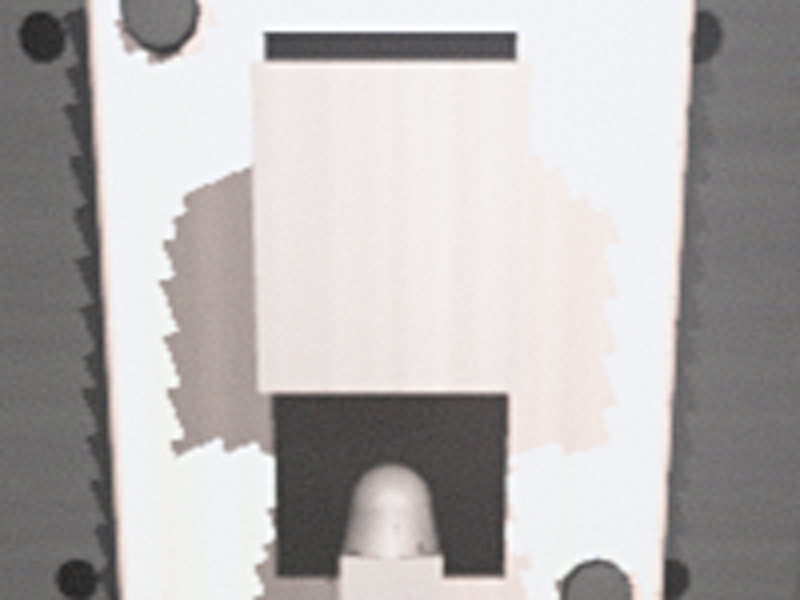

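Run:
```python
from lat import *
d=load('w9');f=lambda u,v,z:b(d,180+u/4,v/4,z)
im=cv2.cvtColor(d['img'],cv2.COLOR_RGB2GRAY).astype(int)
print(im[60,240:250],im[60,300:318])
print(d['img'][60,300:318,2])
print('L front',f(259,392,.087),'L back',f(252,60,.087),'R back',f(531,60,.087))
print('tip',f(391,463,.0763))
```

```text
[166 164 166 196 226 229 231 229 231 233] [238 240 238 240 238 240 237 238 236 236 240 239 237 236 237 237 238 239]
[235 236 233 238 234 235 233 234 232 231 236 235 232 231 231 232 234 236]
L front [-7.27 12.5  87.  ] L back [19.96 12.38 87.  ] R back [ 19.96 -11.46  87.  ]
tip [-14.31   0.45  76.3 ]
```

Shaft centre is at y≈0.5 and the tip at y≈0.45, so they line up. I raise 0.7 mm and advance slowly, watching the force.

```bash
python3 -m creep '[[-0.7,0,-2,0,0,0,5],[0,0,-1.5,0,0,0,5],[0,0,-1.5,0,0,0,5],[0,0,0,0,0,0,5]]'
python3 -c "
from lat import *
s,_,g=st();print('base',R.T@(g[:2]*1000-H),'Fbase',R.T@s['ft_force'][:2])"
python3 -m creep '[[0,0,-1,0,0,0,5],[0,0,-1,0,0,0,5],[0,0,-1,0,0,0,5],[0,0,-1,0,0,0,5]]'
python3 -c "
from lat import *
s,_,g=st();print('base',R.T@(g[:2]*1000-H),'Fbase',R.T@s['ft_force'][:2])"
```

```text
time: 8.65
position: [0.4983, 0.1239, 0.2482]
tool_rot: [-2.027, 0.366, 2.029]
ft_force: [0.5, -0.6, -2.0]
grip_width: 0.158
t 8.65 grasp [498.1 123.8  84.2] z-yaw 159.58 down [-1.1e-03 -7.0e-04 -1.0e+00] F [ 0.51 -0.57 -1.95] grip 0.158
base [-81.69608756   0.9030808 ] Fbase [ 0.68073153 -0.35447317]
time: 9.05
position: [0.5019, 0.1226, 0.2482]
tool_rot: [-2.027, 0.366, 2.029]
ft_force: [-0.2, -1.1, -1.4]
grip_width: 0.157
t 9.05 grasp [501.7 122.5  84.2] z-yaw 159.59 down [-1.3e-03 -7.0e-04 -1.0e+00] F [-0.24 -1.14 -1.35] grip 0.157
base [-77.88484783   0.91222384] Fbase [ 0.17483228 -1.14716713]
```

```bash
cat > q.py <<'E'
from lat import *
s,_,g=st();print('base',R.T@(g[:2]*1000-H),'Fbase',R.T@s['ft_force'][:2],'T',np.round(s['torque'],2))
E
python3 -m creep '[[0,0,-1,0,0,0,5],[0,0,-1,0,0,0,5],[0,0,-1,0,0,0,5],[0,0,-1,0,0,0,5]]'
python3 q.py
python3 -m creep '[[0,0,-1,0,0,0,5],[0,0,-1,0,0,0,5],[0,0,-1,0,0,0,5],[0,0,-1,0,0,0,5]]'
python3 q.py
```

```text
time: 9.45
position: [0.5057, 0.1212, 0.2481]
tool_rot: [-2.027, 0.366, 2.029]
ft_force: [-0.2, 0.3, -3.1]
grip_width: 0.156
t 9.45 grasp [505.4 121.1  84.1] z-yaw 159.59 down [-1.3e-03 -7.0e-04 -1.0e+00] F [-0.2   0.31 -3.13] grip 0.156
base [-73.90951184   0.92412063] Fbase [-0.29189781  0.22385383] T [ 0.12  0.02 -0.04]
time: 9.85
position: [0.5094, 0.1198, 0.2481]
tool_rot: [-2.027, 0.366, 2.029]
ft_force: [-0.3, 0.1, -2.7]
grip_width: 0.161
t 9.85 grasp [509.2 119.7  84.1] z-yaw 159.59 down [-1.3e-03 -7.0e-04 -1.0e+00] F [-0.29  0.06 -2.71] grip 0.161
base [-69.89330363   0.89667234] Fbase [-0.28794877 -0.04383811] T [ 0.02  0.06 -0.  ]
```

```bash
python3 -m creep '[[0,0,-1.5,0,0,0,5],[0,0,-1.5,0,0,0,5],[0,0,-1.5,0,0,0,5],[0,0,-1.5,0,0,0,5]]'
python3 q.py
python3 -m creep '[[0,0,-1.5,0,0,0,5],[0,0,-1.5,0,0,0,5],[0,0,-1.5,0,0,0,5],[0,0,-1.5,0,0,0,5]]'
python3 q.py;  python3 -c "
from h import *
grab('wrist','w10')"
```

```text
time: 10.25
position: [0.5151, 0.1177, 0.2481]
tool_rot: [-2.027, 0.366, 2.029]
ft_force: [1.0, 0.4, -2.7]
grip_width: 0.157
t 10.25 grasp [514.9 117.6  84.1] z-yaw 159.59 down [-1.3e-03 -7.0e-04 -1.0e+00] F [ 1.    0.41 -2.73] grip 0.157
base [-63.81934965   0.92233877] Fbase [0.79555147 0.73135031] T [0.04 0.06 0.03]
time: 10.65
position: [0.5207, 0.1156, 0.2481]
tool_rot: [-2.027, 0.366, 2.029]
ft_force: [-0.2, 0.1, -2.4]
grip_width: 0.156
t 10.65 grasp [520.5 115.5  84.1] z-yaw 159.59 down [-1.3e-03 -7.0e-04 -1.0e+00] F [-0.16  0.11 -2.44] grip 0.156
base [-57.83676712   0.91556246] Fbase [-0.18739772  0.04355423] T [0.06 0.01 0.01]
```

View pics/w10.png

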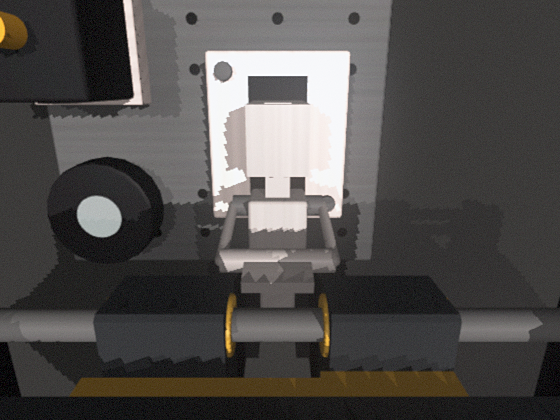

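The shank is inside the hole, with about 10 mm of it still visible at (277,187). The side forces are nearly nil.

```bash
python3 -m creep '[[0,0,-1.5,0,0,0,5],[0,0,-1.5,0,0,0,5],[0,0,-1.5,0,0,0,5],[0,0,-1.5,0,0,0,5]]'
python3 q.py
python3 -m creep '[[0,0,-1,0,0,0,5],[0,0,-0.8,0,0,0,5]]'
python3 q.py
python3 -m creep '[[0,0,-0.8,0,0,0,5]]'; python3 q.py
```

```text
time: 11.1
position: [0.5263, 0.1135, 0.2481]
tool_rot: [-2.027, 0.366, 2.029]
ft_force: [-0.2, 0.7, -2.8]
grip_width: 0.158
t 11.10 grasp [526.1 113.4  84.1] z-yaw 159.59 down [-1.3e-03 -7.0e-04 -1.0e+00] F [-0.15  0.67 -2.79] grip 0.158
base [-51.84157795   0.90397242] Fbase [-0.3762874   0.57176396] T [0.09 0.06 0.02]
time: 11.3
position: [0.528, 0.1129, 0.2481]
tool_rot: [-2.027, 0.366, 2.029]
ft_force: [0.1, -0.2, -1.9]
grip_width: 0.158
t 11.30 grasp [527.8 112.8  84.1] z-yaw 159.59 down [-1.3e-03 -7.0e-04 -1.0e+00] F [ 0.14 -0.21 -1.94] grip 0.158
base [-50.08935107   0.87786254] Fbase [ 0.20553    -0.14267984] T [0.07 0.11 0.  ]
time: 11.4
position: [0.5287, 0.1127, 0.2481]
tool_rot: [-2.027, 0.366, 2.029]
ft_force: [0.5, -0.3, -2.6]
grip_width: 0.154
t 11.40 grasp [528.4 112.5  84.1] z-yaw 159.60 down [-1.4e-03 -8.0e-04 -1.0e+00] F [ 0.54 -0.34 -2.6 ] grip 0.154
base [-49.36729276   0.8916516 ] Fbase [ 0.62491418 -0.13434036] T [ 0.11  0.04 -0.03]
```

```bash
for i in 1; do :; done
python3 -m creep '[[0,0,-0.6,0,0,0,5]]'; python3 q.py|tail -1
python3 -m creep '[[0,0,-0.6,0,0,0,5]]'; python3 q.py|tail -1
python3 -m creep '[[0,0,-0.5,0,0,0,5]]'; python3 q.py|tail -1
```

```text
time: 11.5
position: [0.5292, 0.1125, 0.2481]
tool_rot: [-2.027, 0.366, 2.029]
ft_force: [-0.1, 0.8, -1.4]
grip_width: 0.157
base [-48.74107343   0.91388122] Fbase [-0.4065365   0.67402164] T [0.07 0.04 0.03]
time: 11.6
position: [0.5298, 0.1123, 0.2481]
tool_rot: [-2.027, 0.366, 2.029]
ft_force: [-1.1, -0.1, -2.2]
grip_width: 0.162
base [-48.17688925   0.9114883 ] Fbase [-0.96254145 -0.46769083] T [0.04 0.08 0.02]
time: 11.7
position: [0.5303, 0.1121, 0.2481]
tool_rot: [-2.027, 0.366, 2.029]
ft_force: [1.2, 0.6, -2.4]
grip_width: 0.162
base [-47.64462076   0.88560236] Fbase [0.90135222 0.99012812] T [0.12 0.11 0.02]
```

```bash
python3 -m creep '[[0,0,-0.5,0,0,0,5]]'; python3 q.py|tail -1
python3 -m creep '[[0,0,-0.5,0,0,0,5]]'; python3 q.py|tail -1
```

```text
time: 11.8
position: [0.5305, 0.112, 0.2481]
tool_rot: [-2.026, 0.366, 2.03]
ft_force: [-2.6, 0.5, -0.5]
grip_width: 0.154
base [-47.47290527   0.90308719] Fbase [-2.60331782 -0.40007633] T [0.15 0.36 0.03]
time: 11.9
position: [0.5307, 0.112, 0.248]
tool_rot: [-2.025, 0.366, 2.031]
ft_force: [-3.1, 1.1, -1.3]
grip_width: 0.16
base [-47.45887635   0.93624318] Fbase [-3.2436203  -0.02943073] T [ 0.22  0.72 -0.03]
```

```bash
python3 -m creep '[[0,0,-0.5,0,0,0,5]]'; python3 q.py|tail -1
python3 -m creep '[[0,0,-0.5,0,0,0,5]]'; python3 q.py|tail -1; python3 -c "
from h import *
grab('wrist','w11');crop('w11',180,0,380,250,3,'w11c')"
```

```text
time: 12.0
position: [0.5309, 0.112, 0.2479]
tool_rot: [-2.025, 0.366, 2.032]
ft_force: [-5.2, 0.1, 0.4]
grip_width: 0.162
base [-47.42124719   0.93080573] Fbase [-4.90252543 -1.74354609] T [0.25 1.07 0.  ]
time: 12.1
position: [0.5311, 0.112, 0.2479]
tool_rot: [-2.024, 0.366, 2.033]
ft_force: [-6.5, 0.8, 2.0]
grip_width: 0.159
base [-47.36803888   0.96526973] Fbase [-6.39906153 -1.54375273] T [ 0.32  1.43 -0.02]
```

View pics/w11c.png

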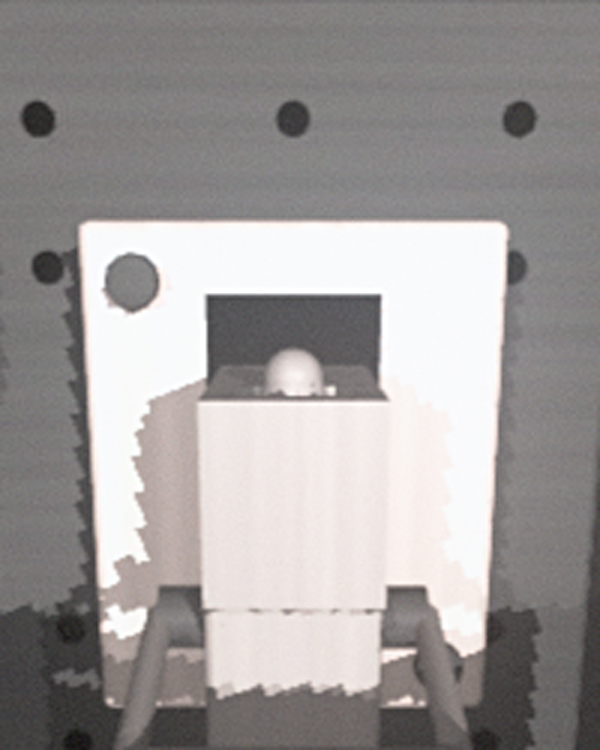

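The shoulder is seated. Force along the axis rose from about 0 to 6.4 N over 2 mm of command with no travel, at x = -47.4, and the nose shows beyond the far face. I back the command off to unload, then let go.

```bash
python3 -m creep '[[0,0,1.6,0,0,0,5],[0,0,0,0,0,0,5]]'; python3 q.py
python3 -m creep '[[0,0,0,0,0,0,18],[0,0,0,0,0,0,24],[0,0,0,0,0,0,32],[0,0,0,0,0,0,36],[0,0,0,0,0,0,36]]' 20; python3 q.py; python3 -c "
from h import *
grab('wrist','w12');crop('w12',180,0,380,350,2,'w12c')"
```

```text
time: 12.35
position: [0.5305, 0.112, 0.248]
tool_rot: [-2.027, 0.366, 2.029]
ft_force: [-2.0, 1.1, -2.6]
grip_width: 0.157
t 12.35 grasp [530.2 111.9  84. ] z-yaw 159.60 down [-1.3e-03 -6.0e-04 -1.0e+00] F [-2.01  1.06 -2.61] grip 0.157
base [-47.45705945   0.94155226] Fbase [-2.25051949  0.2983341 ] T [0.21 0.48 0.07]
time: 12.85
position: [0.5308, 0.1119, 0.2483]
tool_rot: [-2.027, 0.366, 2.028]
ft_force: [-0.6, -0.0, -0.6]
grip_width: 0.392
t 12.85 grasp [530.7 111.7  84.3] z-yaw 159.58 down [-7.e-04 -7.e-04 -1.e+00] F [-0.6  -0.03 -0.64] grip 0.392
base [-46.97817279   0.91714425] Fbase [-0.55409534 -0.23452767] T [0.09 0.03 0.01]
```

View pics/w12.png

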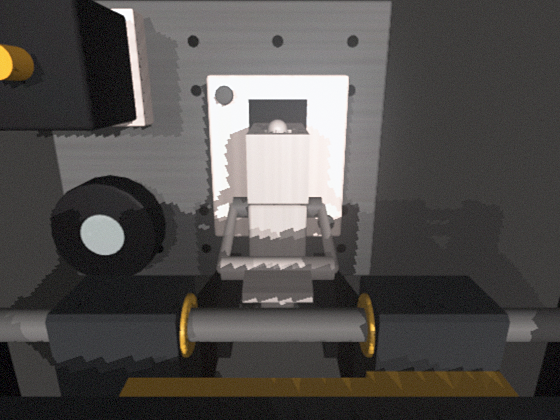

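```bash
python3 -m creep '[[-5,0,0,0,0,0,36],[-15,0,0,0,0,0,36],[-20,0,0,0,0,0,36],[-14,0,0,0,0,0,20],[0,0,0,0,0,0,0]]' 10
python3 -m creep '[[0,0,0,0,0,0,0],[0,0,0,0,0,0,0],[0,0,0,0,0,0,0]]'; python3 q.py; python3 -c "
from h import *
grab('wrist','w13');grab('side','s13');grab('scene','c13')
crop('s13',190,130,330,300,4,'s13c');crop('c13',270,120,380,230,6,'c13c')"
```

```text
time: 13.4
position: [0.5317, 0.1124, 0.3052]
tool_rot: [-2.032, 0.365, 2.023]
ft_force: [0.6, 0.6, 0.5]
grip_width: 0.311
time: 13.7
position: [0.5303, 0.1118, 0.3012]
tool_rot: [-2.025, 0.366, 2.031]
ft_force: [0.5, 0.1, -0.3]
grip_width: 0.054
t 13.70 grasp [529.9 111.7 137.2] z-yaw 159.59 down [-2.9e-03 -9.0e-04 -1.0e+00] F [ 0.48  0.06 -0.31] grip 0.054
base [-47.74241704   0.56898767] Fbase [0.42702501 0.22578179] T [ 0.07  0.07 -0.04]
```

View pics/w13.png

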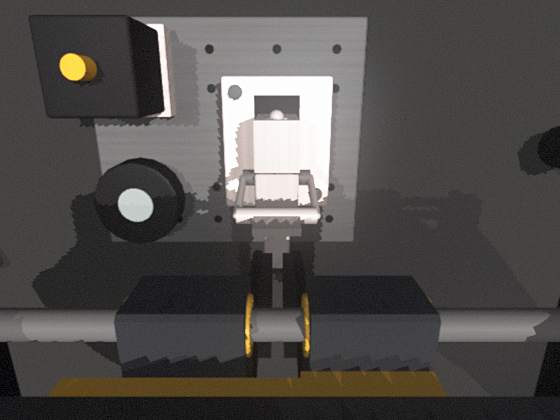

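View pics/s13c.png

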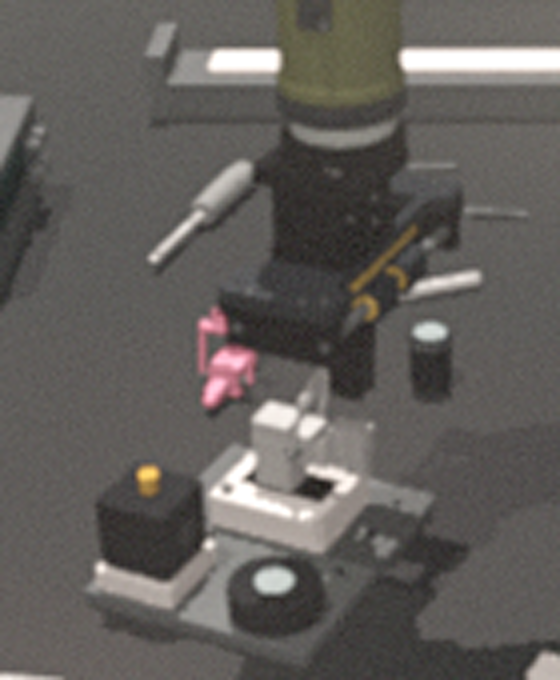

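View pics/c13c.png

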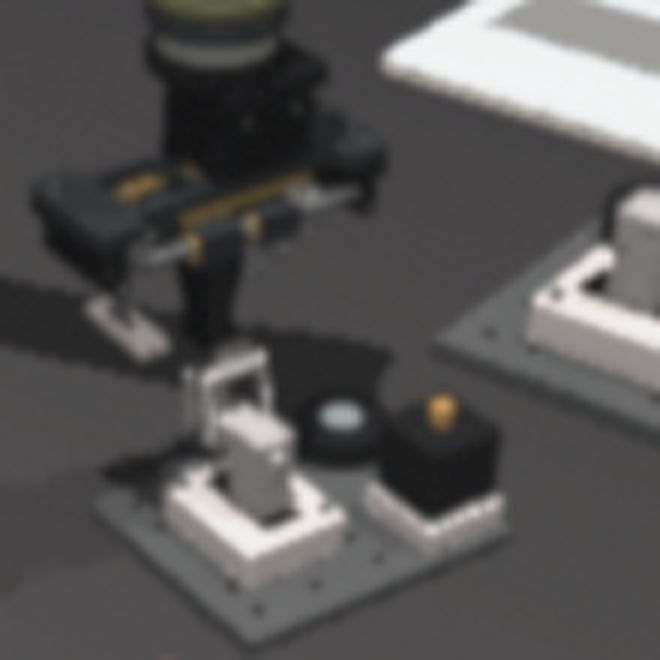

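Pin seated and loop standing open at wrist (277,195). The fingers are behind it and closing. I'll swing the loop forward with the front lower edge of the closed fingers.

```bash
python3 -m creep '[[-1.5,0,-5,0,0,0,0],[-1,0,-5,0,0,0,0],[0,0,-5,0,0,0,0],[0,0,-5,0,0,0,0],[0,0,-5,0,0,0,0]]'; python3 q.py|tail -1
python3 -m creep '[[0,0,-5,0,0,0,0],[0,0,-4,0,0,0,0],[1,0,-4,0,0,0,0],[1.5,0,-4,0,0,0,0],[0,0,0,0,0,0,0]]'; python3 q.py; python3 -c "
from h import *
grab('wrist','w14');grab('side','s14')
crop('s14',190,130,330,300,4,'s14c')"
```

```text
time: 14.35
position: [0.5546, 0.1031, 0.3045]
tool_rot: [-2.026, 0.366, 2.029]
ft_force: [-1.6, 0.4, -0.2]
grip_width: 0.006
base [-21.73826933   0.94711178] Fbase [-1.6234572  -0.21783777] T [0.12 0.05 0.01]
time: 14.85
position: [0.5705, 0.097, 0.3018]
tool_rot: [-2.026, 0.366, 2.029]
ft_force: [-0.0, -0.8, 0.5]
grip_width: 0.007
t 14.85 grasp [570.3  96.9 137.8] z-yaw 159.56 down [-1.3e-03 -7.0e-04 -1.0e+00] F [-0.01 -0.78  0.55] grip 0.007
base [-4.698303    0.76199012] Fbase [ 0.26549981 -0.73670889] T [ 0.05  0.05 -0.02]
```

View pics/w14.png

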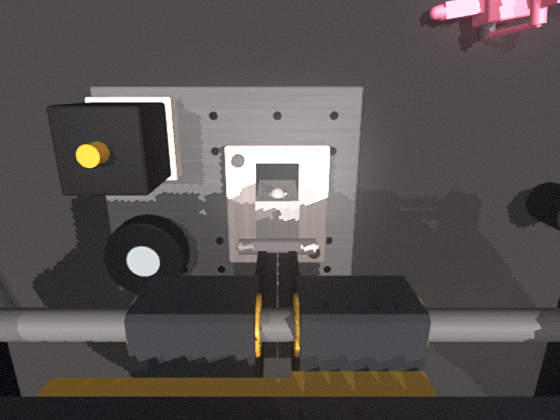

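View pics/s14c.png

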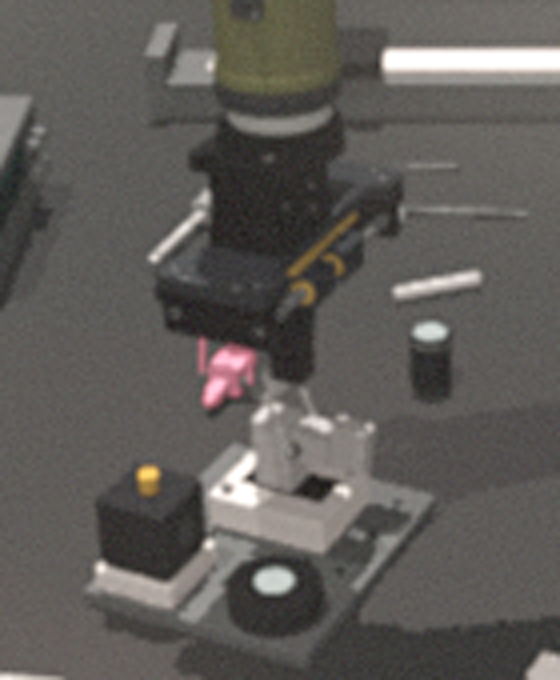

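```bash
python3 -c "
from h import *
crop('w14',210,160,350,340,4,'w14c')"
```

```text
(no output)
```

View pics/w14c.png

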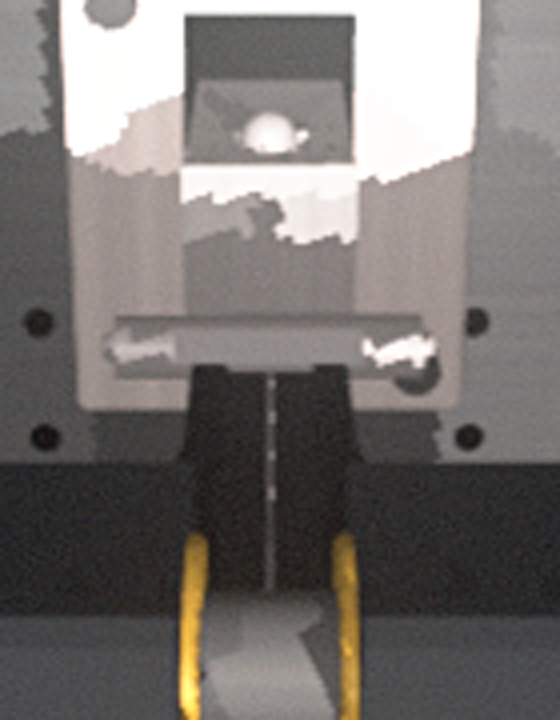

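```bash
cat > bar.py <<'E'
from lat import *
# given pixel of the bar middle, find psi with r=40
def psi(d,u,v,r=40,y0=.5):
    best=[]
    for ps in np.arange(-20,105,.5):
        a=np.radians(ps);x=-12.4+r*np.cos(a);z=75+r*np.sin(a);w=np.r_[R@[x,y0]+H,z]/1000
        best.append((abs(proj(d,w)[1]-v),ps,proj(d,w),x,z))
    return sorted(best,key=lambda t:t[0])[:3]
E
python3 -c "
from bar import *
d=load('w14')
for t in psi(d,277,160+345/4): print(t)
def pr(x,y,z): return proj(d,np.r_[R@[x,y]+H,z]/1000)
for X in [(-4.7+9.5,0,119.8),(-4.7-9.5,0,119.8),(-4.7+9.5,10,119.8),(-4.7+9.5,0,150)]: print(X,pr(*X))
"
```

```text
(np.float64(0.22851331840874423), np.float64(67.0), array([277.19052131, 246.47851332]), np.float64(3.2292451395709474), np.float64(111.8201941380976))
(np.float64(0.4749186125054905), np.float64(66.5), array([277.18979483, 245.77508139]), np.float64(3.5499627570098493), np.float64(111.68240297540495))
(np.float64(0.9321031304565963), np.float64(67.5), array([277.19123792, 247.18210313]), np.float64(2.907337294603593), np.float64(111.95518130045147))
(4.8, 0, 119.8) [278.26957126 250.227444  ]
(-14.2, 0, 119.8) [278.24714908 285.59123133]
(4.8, 10, 119.8) [257.31181358 250.24891509]
(4.8, 0, 150) [278.62328483 281.55662287]
```

The bar is at wrist (277,247), which puts the loop at about 67° elevation. The tab is seen edge-on in front of the fingers, as planned. I carry on round the arc.

```bash
python3 -m creep '[[2.2,0,-5,0,0,0,0],[3.5,0,-5,0,0,0,0],[3.7,0,-5,0,0,0,0],[0,0,0,0,0,0,0]]'; python3 q.py; python3 -c "
from h import *
grab('wrist','w15');crop('w15',210,160,350,340,4,'w15c')"
```

```text
time: 15.35
position: [0.5846, 0.0914, 0.2918]
tool_rot: [-2.025, 0.367, 2.029]
ft_force: [-0.6, -0.0, 0.3]
grip_width: 0.007
t 15.35 grasp [584.3  91.3 127.8] z-yaw 159.54 down [-2.e-03 -6.e-04 -1.e+00] F [-0.63 -0.02  0.27] grip 0.007
base [10.38020894  0.44903018] Fbase [-0.57826561 -0.2386801 ] T [ 0.05  0.12 -0.07]
```

View pics/w15c.png

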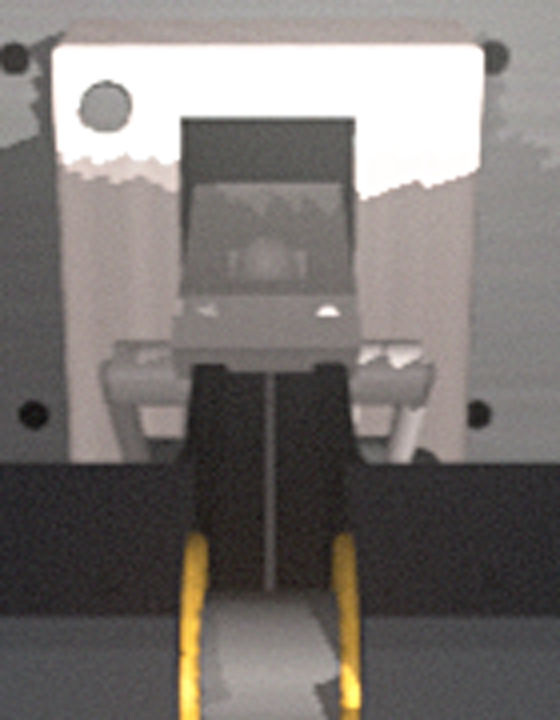

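The loop is at about 45°, with the tab visible ahead of the fingertips at rows 295-370 of the crop. Now I slide outward along the tab while going down.

```bash
python3 -m creep '[[1.8,0,-4.6,0,0,0,0],[1.6,0,-4.6,0,0,0,0],[2.7,0,-4.3,0,0,0,0],[0,0,0,0,0,0,0]]'; python3 q.py|tail -1
python3 -m creep '[[2,0,-4,0,0,0,0],[2.5,0,-4,0,0,0,0],[0,0,0,0,0,0,0]]'; python3 q.py; python3 -c "
from h import *
grab('wrist','w16');crop('w16',210,160,350,340,4,'w16c')"
```

```text
time: 15.8
position: [0.5973, 0.0869, 0.2861]
tool_rot: [-2.026, 0.367, 2.028]
ft_force: [0.0, -0.2, 0.8]
grip_width: 0.007
base [24.03210091  0.69888836] Fbase [ 0.10948982 -0.18076478] T [ 0.03 -0.15  0.01]
time: 16.1
position: [0.6047, 0.0841, 0.2816]
tool_rot: [-2.026, 0.367, 2.029]
ft_force: [-0.2, -0.4, 0.3]
grip_width: 0.003
t 16.10 grasp [604.5  84.  117.6] z-yaw 159.56 down [-1.2e-03 -7.0e-04 -1.0e+00] F [-0.19 -0.39  0.34] grip 0.003
base [31.83648839  0.65779311] Fbase [-0.03975299 -0.43592049] T [ 0.04 -0.18 -0.02]
```

View pics/w16c.png

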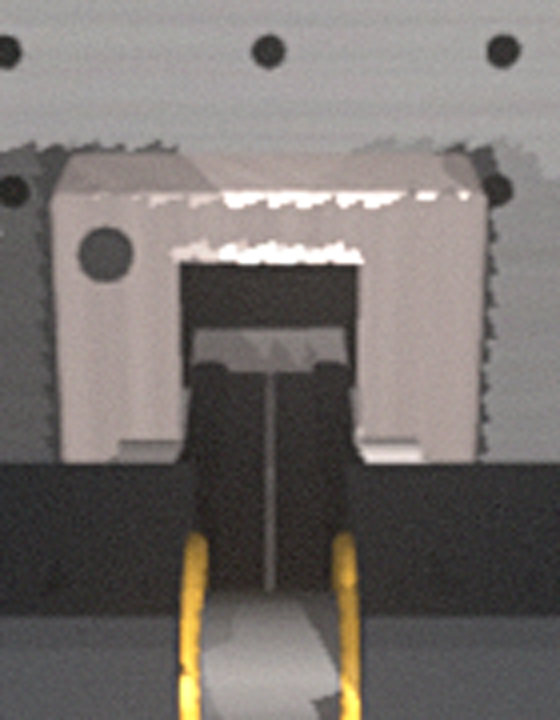

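```bash
python3 -c "
from bar import *
d=load('w16')
for t in psi(d,277,160+450/4): print(t)
def pr(x,y,z): return (proj(d,np.r_[R@[x,y]+H,z]/1000)-[210,160])*4
for X in [(19.6,12,87),(19.6,12,37),(25.1,0,75),(31.8+9.5,10,99.6),(-12.4+54*.9,11,75+54*.43),(-12.4+54*.9,-11,75+54*.43)]: print(X,pr(*X))
"
```

```text
(np.float64(0.12090184458952535), np.float64(22.5), array([277.02762132, 272.62090184]), np.float64(24.555181300451473), np.float64(90.3073372946036))
(np.float64(0.40550010314893825), np.float64(22.0), array([277.02653566, 272.0944999 ]), np.float64(24.6873541826715), np.float64(89.98426373663648))
(np.float64(0.6526185917981024), np.float64(23.0), array([277.02870903, 273.15261859]), np.float64(24.420194138097614), np.float64(90.62924513957095))
(19.6, 12, 87) [180.83275576 472.52969416]
(19.6, 12, 37) [197.39006269 324.06907035]
(25.1, 0, 75) [271.55205943 394.7047926 ]
(41.3, 10, 99.6) [188.53790661 361.19356954]
(36.2, 11, 98.22) [181.55435437 395.05907909]
(36.2, -11, 98.22) [363.0127175  394.86082883]
```

```bash
python3 -m creep '[[3,0,-2,0,0,0,0],[3.5,0,-2.2,0,0,0,0],[3.5,0,-2.2,0,0,0,0],[0,0,0,0,0,0,0]]'; python3 q.py|tail -1
python3 -m creep '[[2.5,0,-1.5,0,0,0,0],[2,0,-0.8,0,0,0,0],[0,0,0,0,0,0,0]]'; python3 q.py; python3 -c "
from h import *
grab('wrist','w17');crop('w17',210,160,350,340,4,'w17c');grab('side','s17');crop('s17',190,130,330,300,4,'s17c')"
```

```text
time: 16.55
position: [0.6102, 0.0821, 0.2712]
tool_rot: [-2.026, 0.366, 2.03]
ft_force: [0.4, -0.2, 0.4]
grip_width: 0.003
base [37.62018856  0.6772716 ] Fbase [ 0.40956992 -0.07697305] T [ 0.03 -0.02  0.04]
time: 16.85
position: [0.6124, 0.0815, 0.2673]
tool_rot: [-2.026, 0.366, 2.029]
ft_force: [0.2, -0.4, 0.9]
grip_width: 0.008
t 16.85 grasp [612.1  81.3 103.3] z-yaw 159.59 down [-1.5e-03 -8.0e-04 -1.0e+00] F [ 0.16 -0.37  0.88] grip 0.008
base [39.96551882  0.81072937] Fbase [ 0.2734255  -0.29032697] T [ 0.07 -0.    0.01]
```

View pics/w17c.png

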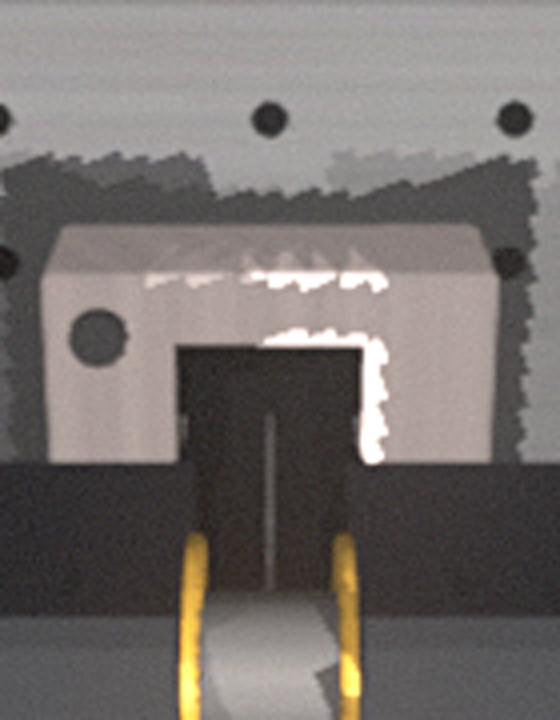

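View pics/s17c.png

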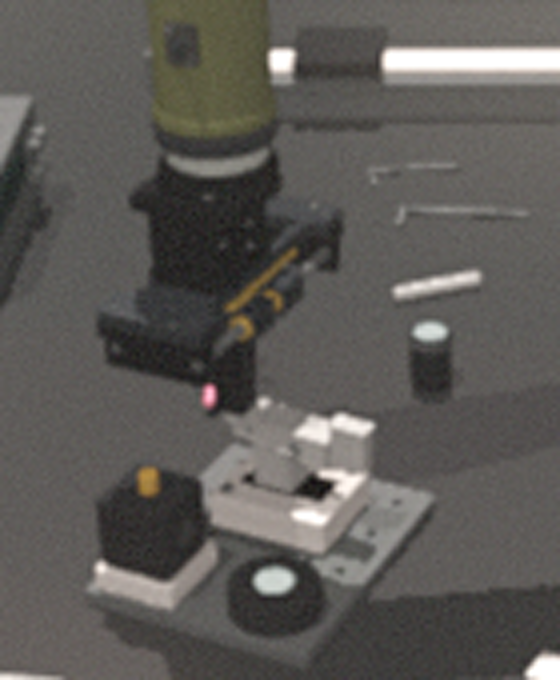

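The side view shows the loop over the shaft's end with the fingers on the tab. Now I press down in small steps, reading the force.

```bash
python3 -m creep '[[1.2,0,-0.5,0,0,0,0],[1.2,0,0,0,0,0,0]]'; python3 q.py|grep grasp
python3 -m creep '[[1,0,0,0,0,0,0],[1,0,0,0,0,0,0]]'; python3 q.py|grep grasp
python3 -m creep '[[1,0,0,0,0,0,0]]'; python3 q.py|grep grasp
python3 -m creep '[[1,0,0,0,0,0,0]]'; python3 q.py
```

```text
time: 17.15
position: [0.6129, 0.0814, 0.2652]
tool_rot: [-2.027, 0.366, 2.028]
ft_force: [-0.3, -0.1, 0.6]
grip_width: 0.005
t 17.15 grasp [612.8  81.3 101.2] z-yaw 159.60 down [-8.e-04 -7.e-04 -1.e+00] F [-0.34 -0.08  0.63] grip 0.005
time: 17.35
position: [0.6132, 0.0813, 0.2636]
tool_rot: [-2.028, 0.366, 2.027]
ft_force: [0.8, -0.4, 3.4]
grip_width: 0.004
t 17.35 grasp [613.3  81.2  99.6] z-yaw 159.59 down [ 3.e-04 -8.e-04 -1.e+00] F [ 0.77 -0.41  3.35] grip 0.004
time: 17.45
position: [0.6134, 0.0812, 0.2627]
tool_rot: [-2.029, 0.366, 2.027]
ft_force: [2.2, -0.8, 3.9]
grip_width: 0.0
t 17.45 grasp [613.5  81.1  98.7] z-yaw 159.58 down [ 8.e-04 -8.e-04 -1.e+00] F [ 2.21 -0.77  3.92] grip 0.000
time: 17.55
position: [0.6136, 0.0811, 0.2619]
tool_rot: [-2.029, 0.366, 2.026]
ft_force: [2.2, -0.7, 5.0]
grip_width: 0.006
t 17.55 grasp [613.8  81.   97.9] z-yaw 159.57 down [ 1.3e-03 -9.0e-04 -1.0e+00] F [ 2.19 -0.67  5.01] grip 0.006
base [41.60525994  1.04885381] Fbase [2.28372621 0.13537181] T [-0.14 -0.45  0.  ]
```

```bash
python3 -m creep '[[1,0,0,0,0,0,0]]'; python3 q.py|grep grasp
python3 -m creep '[[1,0,0,0,0,0,0]]'; python3 q.py|grep grasp
python3 -m creep '[[1,0,0,0,0,0,0]]'; python3 q.py
```

```text
time: 17.65
position: [0.6136, 0.0811, 0.2609]
tool_rot: [-2.029, 0.366, 2.026]
ft_force: [2.4, -0.9, 4.2]
grip_width: 0.006
t 17.65 grasp [613.9  80.9  96.9] z-yaw 159.57 down [ 1.6e-03 -9.0e-04 -1.0e+00] F [ 2.37 -0.87  4.25] grip 0.006
time: 17.75
position: [0.6135, 0.0811, 0.2597]
tool_rot: [-2.029, 0.366, 2.026]
ft_force: [2.6, -0.9, 2.5]
grip_width: 0.004
t 17.75 grasp [613.6  80.9  95.7] z-yaw 159.57 down [ 9.e-04 -8.e-04 -1.e+00] F [ 2.63 -0.89  2.47] grip 0.004
time: 17.85
position: [0.6133, 0.0811, 0.2583]
tool_rot: [-2.028, 0.366, 2.027]
ft_force: [2.9, -0.8, 3.5]
grip_width: 0.008
t 17.85 grasp [613.3  80.9  94.3] z-yaw 159.57 down [ 1.e-04 -9.e-04 -1.e+00] F [ 2.91 -0.75  3.54] grip 0.008
base [41.17779354  0.82979778] Fbase [2.99393702 0.31059638] T [-0.18 -0.82  0.02]
```

```bash
python3 -m creep '[[0.8,0,-1,0,0,0,0]]'; python3 q.py|grep grasp
python3 -m creep '[[1,0,-0.5,0,0,0,0]]'; python3 q.py|grep grasp
python3 -m creep '[[1,0,0,0,0,0,0]]'; python3 q.py
```

```text
time: 17.95
position: [0.6137, 0.081, 0.2571]
tool_rot: [-2.026, 0.366, 2.029]
ft_force: [1.9, -1.6, 1.8]
grip_width: 0.003
t 17.95 grasp [613.4  80.9  93.1] z-yaw 159.59 down [-1.6e-03 -7.0e-04 -1.0e+00] F [ 1.89 -1.61  1.78] grip 0.003
time: 18.05
position: [0.6136, 0.0809, 0.2555]
tool_rot: [-2.024, 0.366, 2.032]
ft_force: [1.5, -0.2, 0.1]
grip_width: 0.004
t 18.05 grasp [612.9  80.8  91.5] z-yaw 159.60 down [-3.9e-03 -7.0e-04 -1.0e+00] F [ 1.47 -0.16  0.14] grip 0.004
time: 18.15
position: [0.6135, 0.0809, 0.2542]
tool_rot: [-2.024, 0.366, 2.032]
ft_force: [1.2, -0.3, 0.9]
grip_width: 0.008
t 18.15 grasp [612.8  80.8  90.2] z-yaw 159.61 down [-4.1e-03 -7.0e-04 -1.0e+00] F [ 1.22 -0.31  0.91] grip 0.008
base [40.77279318  0.56109553] Fbase [1.24929846 0.1338745 ] T [-0.09 -0.22  0.06]
```

```bash
python3 -m creep '[[1,0,0,0,0,0,0],[1,0,0,0,0,0,0]]'; python3 q.py|grep grasp
python3 -m creep '[[0,0,0,0,0,0,0]]'; python3 q.py;python3 -c "
from h import *
grab('side','s18');crop('s18',190,130,330,300,4,'s18c')"
```

```text
time: 18.35
position: [0.6137, 0.0809, 0.2526]
tool_rot: [-2.025, 0.366, 2.031]
ft_force: [-0.8, -0.3, 0.1]
grip_width: 0.008
t 18.35 grasp [613.2  80.8  88.7] z-yaw 159.61 down [-3.e-03 -7.e-04 -1.e+00] F [-0.8  -0.33  0.14] grip 0.008
time: 18.45
position: [0.6138, 0.0809, 0.2527]
tool_rot: [-2.025, 0.366, 2.031]
ft_force: [1.2, 0.5, 1.2]
grip_width: 0.008
t 18.45 grasp [613.3  80.8  88.7] z-yaw 159.60 down [-2.9e-03 -8.0e-04 -1.0e+00] F [1.18 0.54 1.25] grip 0.008
base [41.24098986  0.71359884] Fbase [0.92121602 0.92208452] T [ 0.01 -0.05  0.02]
```

View pics/s18c.png

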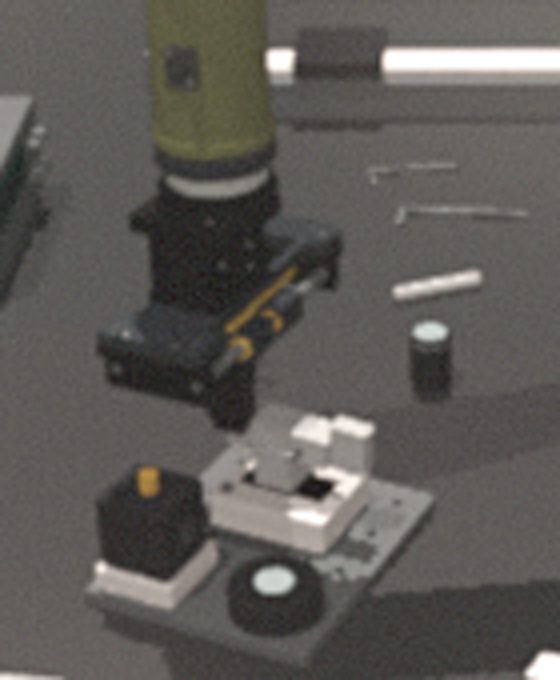

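The force peaked near 5 N and then fell to about zero, as in a snap. I lift off straight up and check.

```bash
python3 -m creep '[[-2,0,-0.5,0,0,0,0],[-6,0,0,0,0,0,0],[-15,0,0,0,0,0,0],[-30,0,0,0,0,0,0],[-40,0,0,0,0,0,0]]'
python3 -m creep '[[-20,0,15,0,0,0,0],[0,0,40,0,0,0,0],[0,0,45,0,0,0,0],[0,0,20,0,0,0,0],[0,0,0,0,0,0,0]]'; python3 q.py;python3 -c "
from h import *
grab('wrist','w19');grab('side','s19');crop('s19',190,130,330,300,4,'s19c');grab('scene','c19');crop('c19',270,120,380,230,6,'c19c')"
```

```text
time: 19.0
position: [0.6141, 0.0807, 0.3467]
tool_rot: [-2.024, 0.366, 2.033]
ft_force: [0.5, -0.2, -0.0]
grip_width: 0.006
time: 19.5
position: [0.4998, 0.1249, 0.368]
tool_rot: [-2.031, 0.364, 2.03]
ft_force: [0.4, -0.9, -0.1]
grip_width: 0.004
t 19.50 grasp [499.9 124.6 204. ] z-yaw 159.82 down [ 1.0e-04 -2.2e-03 -1.0e+00] F [ 0.42 -0.88 -0.11] grip 0.004
base [-80.34652649   2.20104796] Fbase [ 0.70151717 -0.67969077] T [ 0.02 -0.02  0.04]
```

View pics/w19.png

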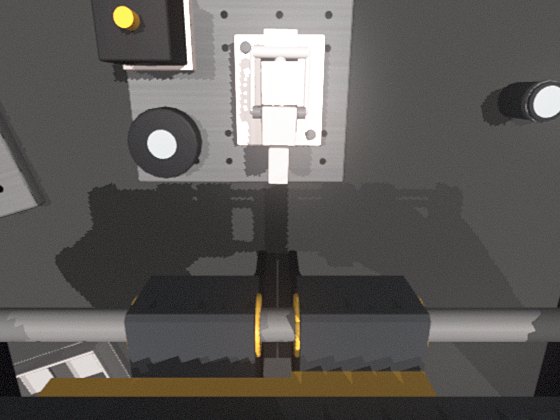

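View pics/s19c.png

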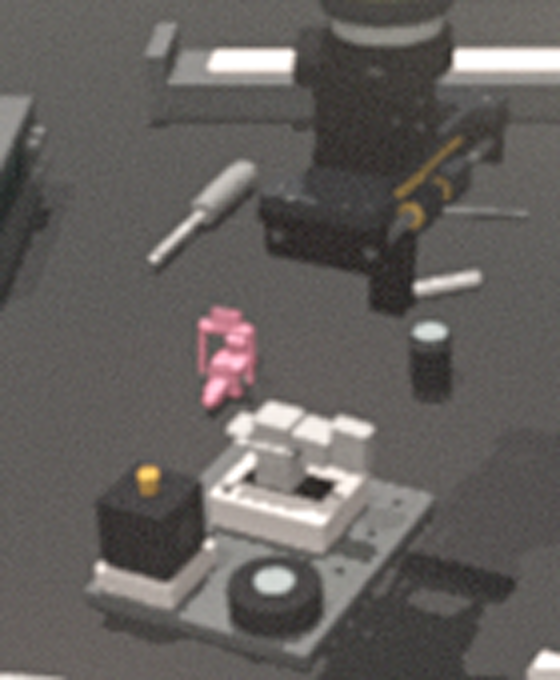

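View pics/c19c.png

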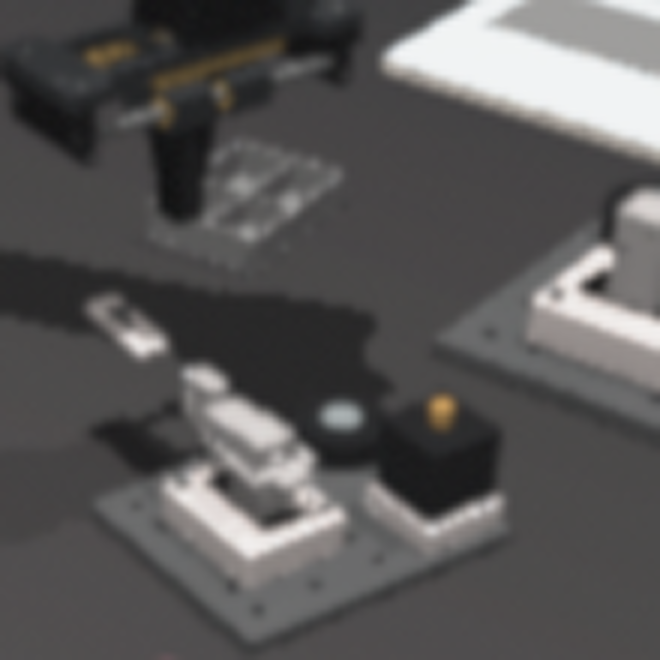

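```bash
python3 -c "
from bar import *
crop('w19',220,20,340,195,4,'w19c')
d=load('w19')
def pr(x,y,z): return (proj(d,np.r_[R@[x,y]+H,z]/1000)-[220,20])*4
for n,X in dict(shoulder=(-7.4,.5,86),shafttopfront=(-7.4,.5,87),shafttopback=(19.6,.5,87),nose=(25.1,.5,77),bar182=(-12.4+40*np.cos(-.075),.5,75+40*np.sin(-.075)+4),bar163=(-12.4+40*np.cos(.115),.5,75+40*np.sin(.115)+4)).items(): print(n,pr(*X))
"
```

```text
shoulder [237.28554086 336.80267654]
shafttopfront [237.33486623 337.03678895]
shafttopback [238.31435241 166.59685699]
nose [237.98143935 135.90797657]
bar182 [238.01531333 121.26374582]
bar163 [238.41650637 117.74507532]
```

View pics/w19c.png

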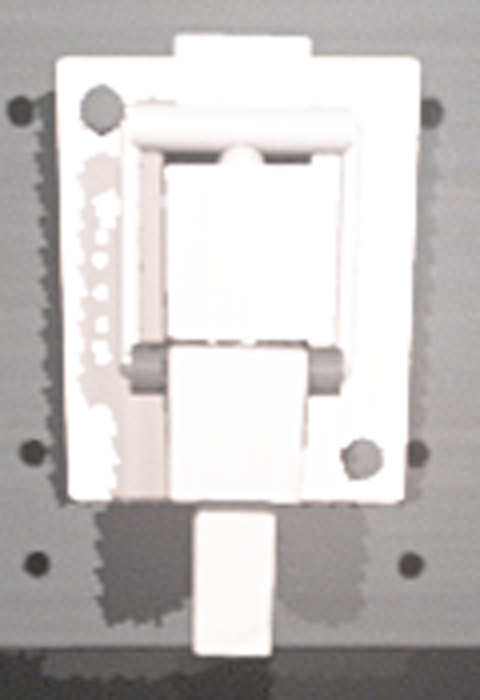

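```bash
python3 -c "
from bar import *
g=lambda n,ox,oy,s,u,v,z:b(load(n),ox+u/s,oy+v/s,z)
print('handle rear',g('w19',220,20,4,232,656,.097),'head top rear',g('w19',220,20,4,232,502,.086),'front',g('w19',220,20,4,238,347,.086),'shaft front',g('w19',220,20,4,238,340,.087),'shaft back',g('w19',220,20,4,238,165,.087))
print('w11: shaft front',g('w11',180,0,3,295,608,.087),'head front',g('w11',180,0,3,295,613,.086),'back',g('w11',180,0,3,295,402,.087),'nose',g('w11',180,0,3,295,350,.077))
d=load('w19')['img'];print(cv2.cvtColor(d,cv2.COLOR_RGB2GRAY)[100:112,266:296:4].T)
d=load('w11')['img'];print(cv2.cvtColor(d,cv2.COLOR_RGB2GRAY)[198:209,255:301:5].T)
"
```

```text
handle rear [-60.6   1.2  97. ] head top rear [-35.46   1.26  86.  ] front [-9.08  0.37 86.  ] shaft front [-7.88  0.38 87.  ] shaft back [19.84  0.55 87.  ]
w11: shaft front [-7.63  0.33 87.  ] head front [-8.64  0.32 86.  ] back [19.38  0.38 87.  ] nose [24.97  0.33 77.  ]
[[254 254 255 255 247 160 206 255 254 254 253 253]
 [254 254 255 255 247 146 197 255 255 254 254 254]
 [255 255 255 255 251 177 201 250 254 254 254 254]
 [255 255 255 255 252 176 201 250 255 254 254 254]
 [255 255 255 255 255 255 221 241 254 254 254 254]
 [255 255 255 255 255 170 191 240 255 255 254 254]
 [255 255 255 255 252 158 177 234 255 255 254 254]
 [255 255 255 255 255 167 175 230 255 255 255 254]]
[[228 228 229 228 225 218 223 229 229 229 226]
 [228 227 228 229 225 221 224 229 231 233 233]
 [229 228 229 233 216 155 200 230 228 229 228]
 [229 229 229 230 226 211 222 228 227 228 227]
 [232 230 231 232 220 150 164 224 233 229 231]
 [228 230 229 230 224 197 212 223 232 231 230]
 [233 233 232 234 226 206 220 227 229 228 228]
 [235 235 235 236 231 193 200 228 230 228 229]
 [230 231 229 230 228 221 226 230 231 233 231]
 [233 234 235 234 231 202 210 232 232 231 229]]
```

The loop is latched: the bar stays down under the nose at crop (240,130). The shoulder line at row 343 looks about 0.5 mm wider than when seated, perhaps because of slight yaw in the clearance. There is plenty of time, so I'll feel the shoulder again with a gentle push on the back of the handle.

```bash
python3 -m creep '[[20,1.2,2,0,0.002,0,0],[35,0,2,0,0,0,0],[35,0,0,0,0,0,0],[25,0,0,0,0,0,0],[0,0,0,0,0,0,0]]'
python3 -m creep '[[0,0,0,0,0,0,0],[0,0,0,0,0,0,0]]'; python3 q.py
```

```text
time: 20.15
position: [0.4975, 0.1215, 0.248]
tool_rot: [-2.021, 0.369, 2.034]
ft_force: [0.3, -0.2, -0.2]
grip_width: -0.001
time: 20.35
position: [0.4995, 0.1229, 0.2531]
tool_rot: [-2.031, 0.365, 2.024]
ft_force: [-0.9, 0.6, -0.1]
grip_width: 0.01
t 20.35 grasp [500.  122.8  89.1] z-yaw 159.56 down [ 3.3e-03 -6.0e-04 -1.0e+00] F [-0.9   0.57 -0.13] grip 0.010
base [-79.5643006    0.57596553] Fbase [-1.03998391  0.21696848] T [0.03 0.05 0.04]
```

```bash
python3 -m creep '[[2,0,-3,0,0,0,0],[0,0,-3,0,0,0,0],[0,0,-1.5,0,0,0,0],[0,0,0,0,0,0,0]]';python3 q.py|tail -1
python3 -m creep '[[0,0,-0.7,0,0,0,0]]';python3 q.py|tail -1
python3 -m creep '[[0,0,-0.7,0,0,0,0]]';python3 q.py|tail -1
python3 -m creep '[[0,0,-0.7,0,0,0,0]]';python3 q.py|tail -1
```

```text
time: 20.75
position: [0.5057, 0.1199, 0.2498]
tool_rot: [-2.029, 0.367, 2.026]
ft_force: [-0.3, -0.1, -0.4]
grip_width: 0.004
base [-73.01747513  -0.27382963] Fbase [-0.2483709  -0.19188199] T [ 0.06 -0.01  0.02]
time: 20.85
position: [0.5059, 0.1199, 0.2495]
tool_rot: [-2.029, 0.366, 2.027]
ft_force: [-0.1, -0.3, 0.7]
grip_width: 0.005
base [-72.8601748   -0.26927144] Fbase [-0.0240423  -0.27582493] T [0.06 0.01 0.02]
time: 20.95
position: [0.5065, 0.1196, 0.2494]
tool_rot: [-2.029, 0.366, 2.027]
ft_force: [-0.2, 0.9, 0.1]
grip_width: 0.006
base [-72.22453487  -0.30566765] Fbase [-0.53907906  0.78726428] T [ 0.04  0.   -0.01]
time: 21.05
position: [0.5072, 0.1194, 0.2494]
tool_rot: [-2.029, 0.366, 2.027]
ft_force: [-0.3, -1.1, -0.2]
grip_width: 0.007
base [-71.50124109  -0.25936181] Fbase [ 0.08572559 -1.10171918] T [0.04 0.   0.01]
```

```bash
python3 -m creep '[[0,-0.9,-0.6,0,0,0,0]]';python3 q.py|tail -1
python3 -m creep '[[0,0,-0.6,0,0,0,0]]';python3 q.py|tail -1
python3 -m creep '[[0,0,-0.6,0,0,0,0]]';python3 q.py|tail -1
python3 -m creep '[[0,0,-0.5,0,0,0,0]]';python3 q.py|tail -1
```

```text
time: 21.15
position: [0.5079, 0.12, 0.2493]
tool_rot: [-2.028, 0.367, 2.028]
ft_force: [-1.1, 0.5, 0.8]
grip_width: 0.005
base [-71.19082211   0.50252994] Fbase [-1.22462307  0.05708487] T [ 0.09  0.28 -0.01]
time: 21.25
position: [0.5083, 0.1202, 0.2493]
tool_rot: [-2.028, 0.366, 2.029]
ft_force: [-2.9, 1.4, 0.8]
grip_width: 0.004
base [-71.01795894   0.81498483] Fbase [-3.21945343  0.2723793 ] T [0.25 0.57 0.03]
time: 21.35
position: [0.5085, 0.1202, 0.2492]
tool_rot: [-2.027, 0.366, 2.03]
ft_force: [-4.9, 1.4, 1.7]
grip_width: 0.003
base [-70.90746037   0.81751295] Fbase [-5.04182742 -0.42828305] T [0.45 0.94 0.03]
time: 21.45
position: [0.5087, 0.1201, 0.2491]
tool_rot: [-2.026, 0.366, 2.031]
ft_force: [-5.7, 2.4, 1.9]
grip_width: 0.004
base [-70.81919922   0.8607877 ] Fbase [-6.15743099  0.24295975] T [0.54 1.17 0.03]
```

The pin does not move under 6 N, with the same stiff feel as the shoulder before, so it is home. I retreat.

```bash
python3 -m creep '[[0,0,3,0,0,0,0],[0,0,8,0,0,0,0],[-20,0,10,0,0,0,0],[-40,0,0,0,0,0,0],[-40,0,0,0,0,0,0]]'
python3 -m creep '[[-20,0,0,0,0,0,0],[0,0,0,0,0,0,0],[0,0,0,0,0,0,0]]'; python3 q.py;python3 -c "
from bar import *
d=grab('wrist','w20');crop('w20',220,20,340,195,4,'w20c');grab('side','s20');grab('scene','c20')
print(cv2.cvtColor(d['img'],cv2.COLOR_RGB2GRAY)[85:115,266:296:6].T)"
```

```text
time: 21.95
position: [0.4892, 0.1269, 0.3502]
tool_rot: [-2.029, 0.367, 2.028]
ft_force: [1.1, -0.6, 0.0]
grip_width: 0.001
time: 22.25
position: [0.4898, 0.1268, 0.3694]
tool_rot: [-2.03, 0.367, 2.026]
ft_force: [-0.6, 0.5, -0.5]
grip_width: 0.005
t 22.25 grasp [490.  126.4 205.4] z-yaw 159.57 down [ 0.0017 -0.0021 -1.    ] F [-0.65  0.47 -0.47] grip 0.005
base [-90.19505021   0.501019  ] Fbase [-0.76922837  0.2150011 ] T [ 0.02  0.02 -0.01]
[[254 255 255 255 210 137 189 253 255 255 254 254 254 254 254 254 254 254
  254 254 254 254 254 254 254 254 254 253 254 253]
 [255 255 255 255 234 161 186 246 255 255 254 254 254 254 254 254 253 254
  254 253 253 253 253 253 253 253 253 253 253 253]
 [255 255 255 255 238 237 247 235 254 255 254 254 254 254 254 254 254 254
  254 253 254 253 254 253 254 253 253 254 253 253]
 [255 255 255 255 220 143 171 232 255 255 254 254 254 254 254 254 254 254
  254 254 254 254 254 253 253 253 253 253 253 253]
 [255 255 255 255 225 149 164 229 255 255 254 254 254 254 254 254 254 254
  254 254 254 254 254 254 253 254 254 254 253 254]]
```

View pics/w20c.png

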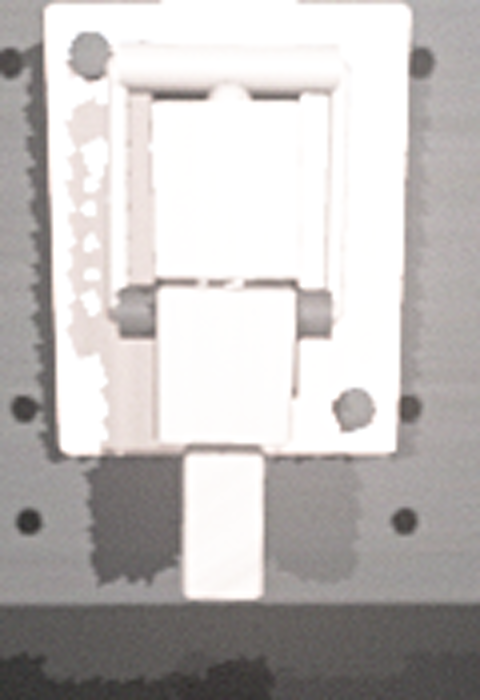

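View pics/c20.png

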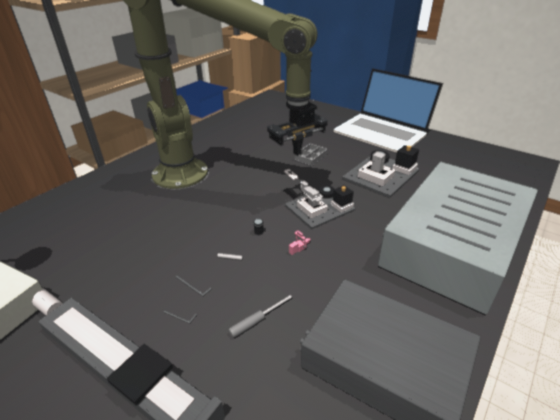

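View pics/s20.png

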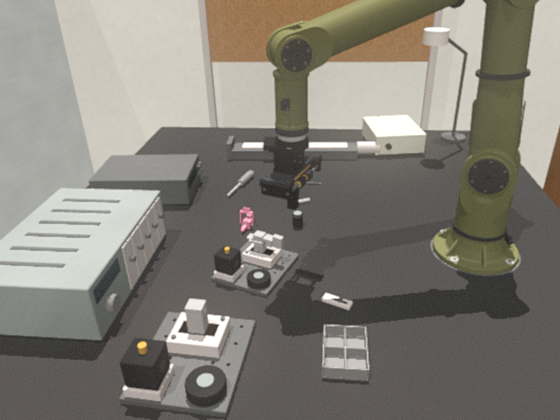

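The wrist view shows the bar latched across the nose at crop (230,80), with the shoulder line unchanged. The other things are where they were and the robot is clear, so I hand in.

```bash
python3 -c "
from bench import ctrl
print(ctrl.close_job())"
```

```text
the job is handed in; nothing more can be done
None
```

The optics carrier is locked. The pin is home in the shaft's cross hole, and the loop is snapped under its nose. I handed the job in at about 22.4 s, and it gave no verdict.

- **Base and pin:** I used the base nearer the robot, which measured about 157 x 186 mm (the far one is about 203 x 251 mm). I gripped the steel pin, not the pink one, by its handle.
- **Pushing home:** The pin went in almost without force. The shoulder came up where the camera had put the shaft's front face, about 7.4 mm before hole_ref. I stopped at 6.4 N and let go.
- **Loop:** I swung it over the shaft's end with the closed fingers and pressed on the thumb tab. The force peaked at about 5 N and then fell to nearly zero as it snapped. It stayed down after I lifted off.
- **Handle push after latching:** The shoulder line looked about 0.5 mm wider in the picture than when first seated, so I pushed gently on the back of the handle. It held stiff at about 6 N with no real travel. The line still shows as a thin dark seam, so a gap of a few tenths of a millimetre cannot be ruled out from the pictures. The pin also looked turned about 2° within the hole's clearance after latching.
- **Side force while pressing:** The fingers also rubbed the outer side of the bar, with about 3 N along the pin. I moved them forward and it went away.
- **Last views:** The bar was across the nose, the robot was touching nothing, and the other things looked unmoved.

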